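# Cover the soil box and jack the tilt plane to its 8 degree line

### The arm

A 6-joint arm with a two-finger parallel gripper is mounted at the origin on a cart in front of the work surface, level with it; the furniture and walls round the work are solid. World frame = base frame: x ahead of the robot, y to its left, z up, the work surface at z = 0. Lengths are in mm, angles in rad, forces in N, time in s.
With the tool pointing down it reaches from about 300 to 750 mm from the base axis. Payload 8.5 kg.
Tool frame: the origin (TCP) lies on the centre line of the jaws, within the pads' length; the fingertips stand 19 mm ahead of it and the grasp point (between the pads) is the TCP; y points along the fingers, z is the direction in which the jaws open and shut, and the axes are right-handed (so a half turn about y gives the same grasp; the last joint's range is limited). The gripper opens to 88 mm and grips with 3 to 60 N. Pads are 18 mm wide; open, the fingers measure 123 mm over their backs; the gripper's body (75 mm by 187 mm) begins 45 mm behind the grasp point.
Start: joints at [-1.364, 0.381, 1.297, -0, 1.464, -0.215], TCP at [225.164, -501.778, 222.248] pointing down, gripper open.
Joint ranges: [-3.11, 3.11], [-0.89, 2.33], [0.22, 2.48], [-1.42, 4.56], [0.17, 2.85], [-2.88, 2.88]. Speed limits (rad/s): [2.39, 2.39, 3.14, 3.14, 3.14, 3.14].

### API

Orientations are given as a unit quaternion [x, y, z, w].
In Python, from bench import * gives the robot as it stands.
- The arm moves only by the shell command python3 -m creep 'ROWS'. ROWS is JSON, a list of rows, each a list of 7 numbers: the finger opening in m, from 0 to 0.0881, then the shift along the world's x, y, z in m, then the turn, a rotation vector about the world's x, y, z in rad. In form: [[jaw, tx, ty, tz, ax, ay, az], ...]. A call has 1 to 20 rows; each row shifts and turns the pose as measured when the row begins; what a row does not reach is not made up. A row lasts 1/10 s, in which the tool goes at most 50 mm and 8.59 degrees, less where a joint would pass 70% of its speed; a pose out of reach is approached as far as the arm can. A call with a gripper value outside its range is refused whole. The fingers move at their own pace and stop on an object; the grip force is fixed at half the most. Time passes only in rows, so rows that do not move let the fingers close. It gives the time, the measured TCP pose, the force and the opening at its end, in the units of the state.
- get_obs(): the state, without advancing time (a new reading comes with each control period).
- read_camera(name): name is "scene" or "top"; returns a dict with "pixels" (384x512x3 uint8, red, green, blue), "depth" (384x512 float32, mm along the optical axis (not along the pixel's ray), 0 where there is no reading), "fovy" (degrees; the focal length in pixels is half the picture's height over the tangent of half this angle, whatever the lens; pixels are square), "cx", "cy" (the principal point, pixels), "rvec" (rotation vector, rad) and "tvec" (3), from world to camera coordinates, as OpenCV has them. Camera axes: x right, y down, z forward; pixel columns grow to the right and rows downward; lengths in mm; the calibration is good to about 2 mm. A picture is of the moment at which its call begins.
- close_job(): hands the job in, once; it reports no verdict.
The state is a dict: "clock": time; "joints": joint angles; "qd": joint speeds; "joint_efforts": joint torques, N m; "eef_pos": TCP position; "ee_rot": TCP orientation; "force": force on the tool from outside, world axes, zero at the start; "wrist_torque": the same for the moment, N m; "grip_width": finger opening in mm.
Only numpy, scipy, OpenCV 4.12 (cv2) and the standard library are available. Lean on these libraries where they do the work, as an engineer would, in place of code of your own. Each camera call takes 0.05 s, during which the arm holds its last target.

### The job

Get the tilt test going: first press the soil box's loose cover down until it is seated level all round, so that nothing spills. Then stand the small ratchet jack so that its saddle is squarely under the marked lift pad of the tilt plane, and pump the jack's handle until the plane's pointer comes up to the long 8 degree line. The plane stays there only while the handle is pressed down (let up, it sinks back a click), so finish while holding the handle down; lift the plane with the jack alone and leave the other things on the bench where they are.

Things in the scene. Friction and masses are not known exactly. Their poses are not given: they have to be found in the camera images.
- tilt_base: Stand of the tilt plane: grey base plate 160 x 180 x 12 mm, fixed. Origin on the bench; x axis along the hinge, y axis to the hinge end; base plate from y = -65 to +115 mm. The plane: aluminium plate 150 (x) x 195 (y) x 10 mm, level at first, its top at z = 103 mm. At its free end (y = -95 mm) a steel lug 46 mm wide runs on to y = -143 mm, with only bench below it; the jack comes in there from -y.
- plane_hinge (a point): Middle of the plane's hinge axis, at y = +95 mm, z = 98 mm of the stand.
- scale_line (a point): The long black line, 8 degrees, on the upright scale strip (26 mm wide, 153 mm tall) on the stand's -x side; the short lines are 2 degrees apart, the lowest is 0. The plane's black pointer beside the strip stands level with the long line at 8 degrees.
- tilt_plane (a joint): Tilt of the plane in rad: 0 level, grows as the lug end rises (8 degrees = 0.140). Plane and box load the jack with about 20 N.
- lift_pad (a point): Marked lift point: lowest point of the domed steel boss (28 mm across, 7 mm tall) under the lug, 213 mm from the hinge axis, 85.5 mm above the bench when level. On the lug's top, 17 mm higher, a black ring 27 mm across with a dot marks the same place. It must rise about 30 mm for 8 degrees.
- soil_box: Closed-bottomed aluminium soil box 96 (x) x 84 (y) x 46 mm standing loose on the plane. Origin: centre of its underside. Two spring balls inside its +y wall catch the cover's plug. Weighs about 0.55 kg.
- cover: Aluminium cover plate 98 x 86 x 6 mm, below it a black plug (86 x 74 x 9 mm), on top a black knob. Origin: centre of the plate's underside; seated, it lies 46 mm above the box's origin, parallel to the rim. At the start it lies cocked: -y edge down, +y edge about 7 mm high on the spring balls. A slow, steady push of 5 to 9 N on the knob snaps it home against the rim.
- cover_knob (a point): Centre of the flat top of the cover's round knob, 30 mm across, 23 mm above the plate's underside.
- jack: Small grey ratchet jack, loose, about 0.9 kg. Origin: underside of its base, x axis to the saddle, handle to -x. Base plate 193 x 76 x 8 mm, x = -105 to +88 mm; saddle axis at x = +60 mm. Two upright side plates, 40 mm over the outside, x = -60 to +40, z = 8 to 54 mm; in front a housing 46 mm wide, x = +37 to +83, to z = 60 mm. Centre of mass near x = 0.
- jack_hold_point (a point): Where the jack is best gripped, across the two side plates (40 mm): jack x = -30, y = 0, z = 35 mm. Finger tips must stay above the 8 mm base plate. The raised handle passes over this place between the plates, its upper side about 70 mm above the bench.
- saddle_top (a point): Centre of the flat top of the jack's round steel saddle (38 mm across). 77.5 mm above the bench at the start, ram down: 8 mm under the lift pad. The ram rises at most 43 mm.
- jack_handle (a joint): Handle angle in rad: 0 fully up (a spring returns it, 2 to 5 N at the grip), 0.50 fully down (stop); it rises backwards at 0.52 rad above level when up. A full stroke lifts the ram about 15 mm; let up, the ram sinks 4 mm to the last 6 mm ratchet click: 12 mm gained. Ram down at first: 8 degrees comes near the bottom of the third full stroke. Under load about 11 N at the grip.
- handle_pivot (a point): Pivot of the jack handle: jack x = +5, z = 40 mm, axis along the jack's y.
- handle_grip (a point): Middle of the jack handle's cross bar (black, 18 mm thick, 98 mm long, along the jack's y axis), 178 mm from the pivot; it moves on an arc about the pivot, from 128 mm above the bench to 44 mm.
- soil_tin: Bystander: round dark steel tin of soil, 77 mm across, 36 mm tall.
- cutting_ring: Bystander: round grey specimen ring, 64 mm across, 29 mm tall.
- marker: Bystander: red and white marker pen, 135 mm long.
- bench_brush: Bystander: flat brush with red handle, 189 mm long.

How it is judged (in metres and radians):
On the way, in this order (a step that is already met when the one before it is completed fails the run):
1. the cover is seated level on the soil box (z of cover in the frame of soil_box below 0.0475 m and angle between the z axis of cover and the z axis of soil_box, either way round below 0.02 rad and value of joint tilt_plane below 0.01 rad), for 0.2 s.
2. the jack stands on the bench with its saddle under the lift pad, the plane still level (horizontal distance between saddle_top and lift_pad below 0.012 m and angle between jack's own z axis and vertical below 0.04 rad and height (world z) of jack below 0.004 m and value of joint tilt_plane below 0.01 rad), for 0.2 s.
3. the plane is jacked up to the 8 degree line (value of joint tilt_plane above 0.133 rad and contact force between jack and tilt_base above 4 N), for 0.2 s.
At the end, for the whole second after the job is handed in: The plane stands at 7.6 degrees or more, carried by the saddle (within 14 mm of the lift pad, jack flat on the bench), while the robot presses the handle with over 2 N and touches neither plane nor stand; the cover is level, within 1.5 mm of home; the box has not slid (all of step 3 and value of joint jack_handle above 0.08 rad and contact force between any of the fingers, the arm and jack above 2 N and contact force between each of the arm, the fingers and tilt_base below 0.5 N and horizontal distance between saddle_top and lift_pad below 0.014 m and angle between jack's own z axis and vertical below 0.06 rad and z of cover in the frame of soil_box below 0.0475 m and angle between the z axis of cover and the z axis of soil_box, either way round below 0.02 rad and distance of soil_box from where it was at the start of the episode below 0.045 m and angular speed of soil_box below 0.1 rad/s); the arm keeps its last pose, push and grip.
It fails at once if the tilt plane or its stand is pushed or lifted by the robot itself (contact force between any of the arm, the fingers and tilt_base above 8 N).
It fails at once if a bystander is pushed away (distance of any of soil_tin, cutting_ring, marker, bench_brush from where it was at the start of the episode above 0.03 m).
It also fails if it takes over 72 s, if anything falls off the work surface, if the arm or the gripper's body presses on something with over 40 N, if the wrist force passes 120 N, or if a joint passes its speed limit or range.

## Working session

There is one attempt and no reset: what is moved stays moved. The work goes in short steps, Python scripts to look and compute and a shell command to move; the robot and the scene stay as the last step left them, time stands still between calls to the robot, and variables do not carry over. Pictures are saved under pics/ and viewed, and the job is handed in when it is done.

```bash
ls; mkdir -p pics
cat > h.py <<'E'
from bench import *
import numpy as np, cv2
def cam(n):
    c=read_camera(n); H,W=c['depth'].shape
    f=H/2/np.tan(np.radians(c['fovy'])/2)
    c['K']=np.array([[f,0,c['cx']],[0,f,c['cy']],[0,0,1]]); c['R']=cv2.Rodrigues(np.array(c['rvec'],float))[0]; c['t']=np.array(c['tvec'],float).reshape(3)
    return c
def ray(c,u,v,z):
    d=c['R'].T@np.linalg.inv(c['K'])@np.array([u,v,1.]); o=-c['R'].T@c['t']
    return o+d*(z-o[2])/d[2]
def pts(c):
    H,W=c['depth'].shape; v,u=np.mgrid[:H,:W]; Z=c['depth']
    P=np.stack([(u-c['K'][0,2])/c['K'][0,0]*Z,(v-c['K'][1,2])/c['K'][1,1]*Z,Z],-1)
    return (P-c['t'])@c['R']
def proj(c,p):
    return cv2.projectPoints(np.array(p,float).reshape(-1,3),np.array(c['rvec'],float),c['t'],c['K'],None)[0].reshape(-1,2)
def save(c,name,box=None,s=1):
    im=c['pixels'][...,::-1]
    if box: im=im[box[1]:box[3],box[0]:box[2]]
    cv2.imwrite('pics/'+name,cv2.resize(im,None,fx=s,fy=s,interpolation=cv2.INTER_CUBIC))
E
python3 - <<'E'
from h import *
o=get_obs(); print(o)
for n in ('scene','top'):
    c=cam(n); save(c,n+'0.png',s=1.5); print(n,c['fovy'],-c['R'].T@c['t'],c['R'][2])
    np.savez(n+'0.npz',**{k:c[k] for k in ('pixels','depth','K','R','t')},rvec=c['rvec'])
E
```

```text
pics
{'clock': 0.0, 'joints': array([-1.36429354e+00,  3.81210611e-01,  1.29827407e+00, -3.92296995e-05,
        1.46361397e+00, -2.15323072e-01]), 'qd': array([ 0.00304652,  0.00162214, -0.0001881 , -0.0005205 ,  0.00341113,
        0.00052188]), 'joint_efforts': array([-1.08255674e-03, -4.37931275e+01, -2.24557525e+01,  7.12952809e-02,
        3.52556189e-02, -7.91554930e-05]), 'eef_pos': array([ 225.09500777, -501.48217517,  221.62546014]), 'ee_rot': array([-0.14804756,  0.69196943, -0.69090442,  0.14802468]), 'force': array([-0.39633483,  0.09427646, -0.37614796]), 'wrist_torque': array([-0.02101433,  0.01971755, -0.00462059]), 'grip_width': 88.06668617742523}
scene 49.45794564794321 [182.80493689 578.39467543 895.57645748] [ 0.29845496 -0.64252568 -0.70575165]
top 44.57723728178581 [ 410.89882606 -104.96357421 1284.13819486] [ 0.08876128  0.01882536 -0.99587501]
```

View pics/scene0.png

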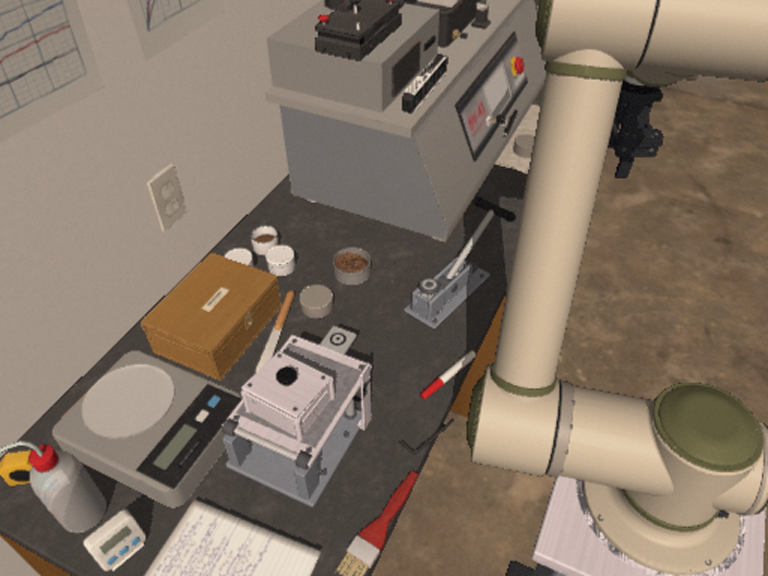

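View pics/top0.png

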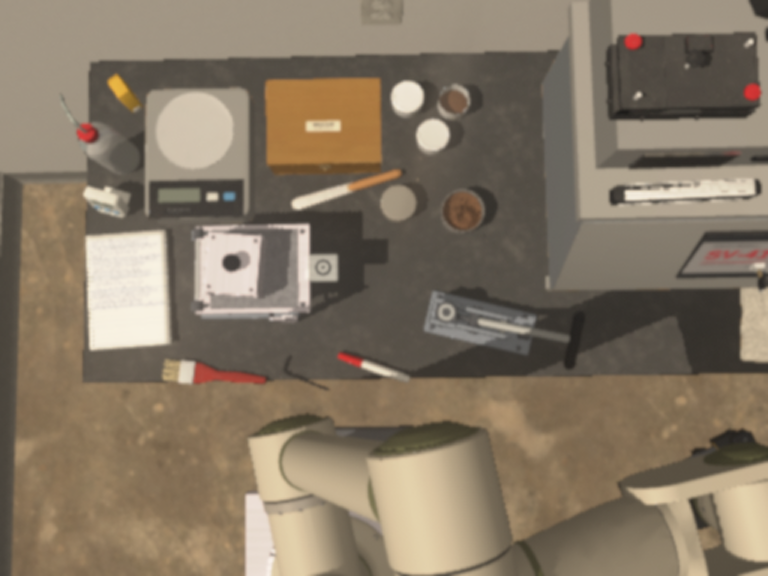

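Run:
```python
from h import *
c=cam('top'); save(c,'t1.png',(115,140,405,260),2.7)
c=cam('scene'); save(c,'s1.png',(140,110,380,350),2.4)
```

```text
(no output)
```

View pics/t1.png

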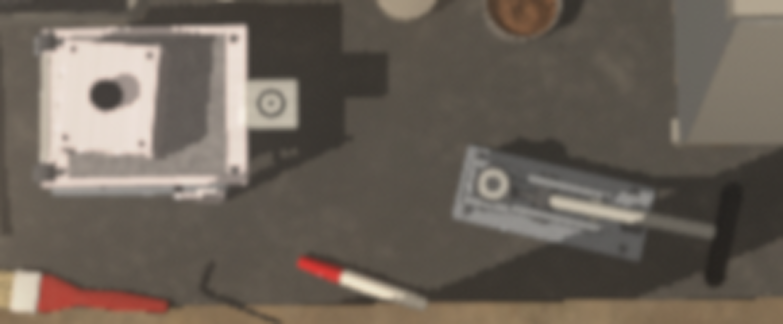

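View pics/s1.png

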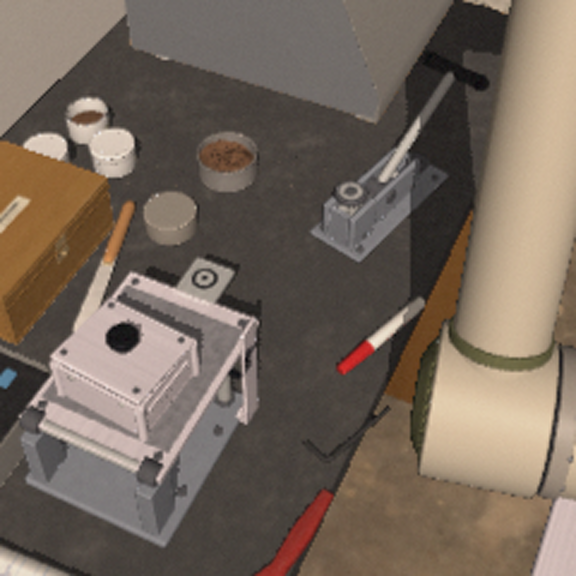

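Run:
```python
from h import *
c=cam('top'); P=pts(c)
def q(x,y): return 115+x/2.7,140+y/2.7
def D(name,x,y,z=None):
    u,v=q(x,y); print(name,round(u,1),round(v,1),P[int(round(v)),int(round(u))].round(1), ray(c,u,v,z).round(1) if z is not None else '')
D('knob',106,95,46+103+3.5+23); D('ring',271,102,102.5); D('saddle',492,184,77.5); D('barend1',733,187,128+8);D('barend2',716,280,136); D('bar',724,232,136)
for x,y in((470,146),(455,218),(642,260),(655,188)): D('base',x,y,8)
for x,y in((55,27),(247,27),(247,185),(44,187)): D('plane',x,y,103)
for x,y in((248,78),(298,80),(298,130),(248,127)): D('lug',x,y,102)
s=cam('scene'); Q=pts(s)
def E(name,x,y,z):
    u,v=140+x/2.4,110+y/2.4; print('S',name,round(u,1),round(v,1),Q[int(round(v)),int(round(u))].round(1),ray(s,u,v,z).round(1))
E('knob',123,337,175.5);E('ring',205,277,102.5);E('saddle',350,190,77.5);E('bar',457,72,136)
E('e1',428,60,128);E('e2',484,84,128)
E('tin',228,157,36);E('cring',170,212,29)
# knob mask top
m=(c['pixels'].sum(-1)<120);
```

```text
knob 154.3 175.2 [546.5 143.5 176.7] [546.2 143.2 175.5]
ring 215.4 177.8 [545.    4.3 104.1] [545.7   3.5 102.5]
saddle 297.2 208.1 [ 466.8 -204.    75. ] [ 466.3 -204.4   77.5]
barend1 386.5 209.3 [ 458. -415.  138.] [ 457.5 -416.6  136. ]
barend2 380.2 243.7 [ 373.6 -397.3  137.3] [ 374.3 -398.1  136. ]
bar 383.1 225.9 [ 416.9 -406.5  136.2] [ 417.1 -406.9  136. ]
base 289.1 194.1 [ 508.  -188.3   13.9] [ 508.3 -188.9    8. ]
base 283.5 220.7 [ 435.3 -173.8    2.2] [ 435.9 -172.2    8. ]
base 352.8 236.3 [ 391.8 -360.4   -1.1] [ 391.2 -357.9    8. ]
base 357.6 209.6 [ 462.1 -375.7    2.1] [ 462.9 -373.4    8. ]
plane 135.4 150.0 [620.7 209.  103.8] [620.9 208.2 103. ]
plane 206.5 150.0 [617.4  26.8 103.2] [617.5  25.6 103. ]
plane 206.5 208.5 [471.7  39.7  -2.2] [467.9  26.6 103. ]
plane 131.3 209.3 [475.  247.4  -3. ] [469.1 217.6 103. ]
lug 206.9 168.9 [569.   25.   99.7] [568.9  25.1 102. ]
lug 225.4 169.6 [566.2 -20.7  94.7] [566.2 -22.2 102. ]
lug 225.4 188.1 [528.8 -13.3  -1.9] [518.9 -21.7 102. ]
lug 206.9 187.0 [ 5.322e+02  3.630e+01 -2.000e-01] [522.5  25.4 102. ]
S knob 191.2 250.4 [543.5 150.9 176.4] [542.9 151.1 175.5]
S ring 225.4 225.4 [544.4   6.4 104.6] [543.8   5.6 102.5]
S saddle 285.8 189.2 [ 466.9 -203.1   76.2] [ 466.6 -201.1   77.5]
S bar 330.4 140.0 [ 410.5 -398.8  130.1] [ 407.6 -391.8  136. ]
S e1 318.3 135.0 [ 449.2 -400.6  134.5] [ 450.6 -409.4  128. ]
S e2 341.7 145.0 [ 370.8 -389.3  131.8] [ 372.6 -393.7  128. ]
S tin 235.0 175.4 [ 649.7 -240.8   24.9] [ 642.9 -228.8   36. ]
S cring 210.8 198.3 [ 665.6 -122.    27. ] [ 664.3 -119.1   29. ]
```

```bash
python3 - <<'E'
from h import *
from scipy.spatial.transform import Rotation as R
o=get_obs(); print(R.from_quat(o['ee_rot']).as_matrix().round(3))
E
python3 -m creep '[[0.0,0.022,0.045,0.003,0,0,0],[0.0,0.022,0.045,0.003,0,0,0]]'
```

```text
[[-0.912 -0.     0.409]
 [-0.409  0.    -0.912]
 [-0.    -1.    -0.   ]]
clock: 0.5
eef_pos: [267.7, -413.6, 226.4]
ee_rot: [-0.146, 0.692, -0.691, 0.146]
force: [0.8, -0.2, 0.2]
grip_width: 74.5
```

```bash
python3 -m creep '[[0,0.022,0.045,0.001,0,0,0.095],[0,0.022,0.045,0.001,0,0,0.095],[0,0.022,0.045,0.001,0,0,0.095],[0,0.022,0.045,0.001,0,0,0.095],[0,0.022,0.045,0.001,0,0,0.095],[0,0.022,0.045,0.001,0,0,0.095],[0,0.022,0.045,0.001,0,0,0.095],[0,0.022,0.045,0.001,0,0,0.095],[0,0.022,0.045,0.001,0,0,0.095],[0,0.022,0.045,0.001,0,0,0.095],[0,0.022,0.045,0.001,0,0,0.095],[0,0.022,0.045,0.001,0,0,0.095],[0,0,0,0,0,0,0]]'
python3 - <<'E'
from h import *
from scipy.spatial.transform import Rotation as R
o=get_obs(); print(R.from_quat(o['ee_rot']).as_matrix().round(3),o['eef_pos'])
E
```

```text
clock: 1.8
eef_pos: [528.0, 133.3, 239.3]
ee_rot: [-0.507, 0.491, -0.492, 0.51]
force: [-1.0, -0.1, 0.3]
grip_width: 0.8
[[ 0.035  0.004  0.999]
 [-0.999  0.001  0.034]
 [-0.001 -1.     0.004]] [527.99249082 133.27558633 239.33388094]
```

```bash
python3 -m creep '[[0,0.0175,0.0125,-0.012,0,0,0],[0,0,0,-0.012,0,0,0],[0,0,0,-0.010,0,0,0],[0,0,0,0,0,0,0]]'
python3 - <<'E'
from h import *
print(get_obs()['force'],get_obs()['eef_pos'])
c=cam('top'); save(c,'t2.png',(115,130,275,240),4)
c=cam('scene'); save(c,'s2.png',(140,190,280,310),5)
E
```

```text
clock: 2.2
eef_pos: [544.9, 146.0, 203.3]
ee_rot: [-0.508, 0.49, -0.492, 0.509]
force: [-0.8, -0.2, -0.3]
grip_width: 0.2
[-0.76409544 -0.20144952 -0.26714064] [544.9045539  146.03763602 203.28802765]
```

View pics/s2.png

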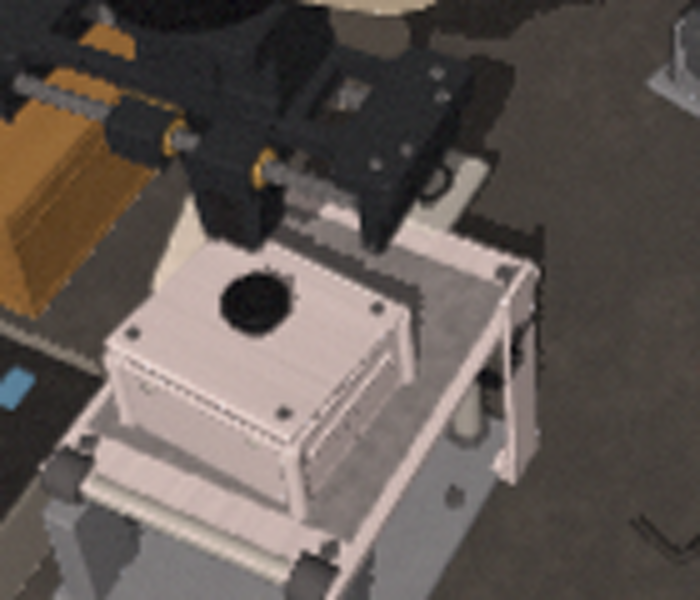

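View pics/t2.png

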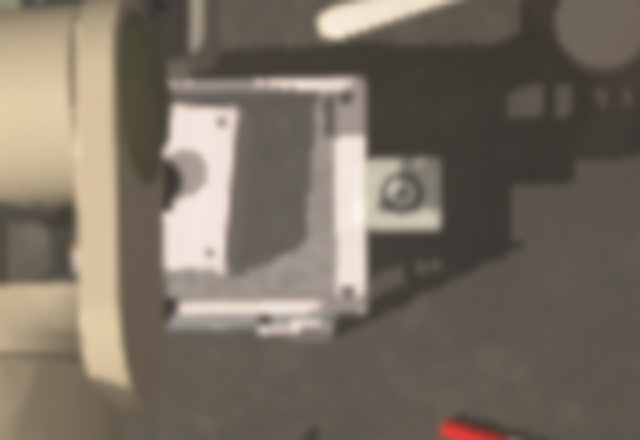

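Run:
```python
from h import *
c=cam('scene'); P=pts(c)
p=proj(c,[[545,146,184.3],[545,146,203.3],[545,146,248],[545,146,176]]); print(((p-[140,190])*5).round(0))
for x,y in((230,200),(240,240),(375,210),(375,243),(265,170),(255,300)): print(x,y,P[190+y//5,140+x//5].round(0))
```

```text
[[256. 279.]
 [251. 251.]
 [239. 182.]
 [258. 291.]]
230 200 [541. 158. 251.]
240 240 [540. 157. 226.]
375 210 [458. 179. 312.]
375 243 [459. 179. 295.]
265 170 [509. 172. 302.]
255 300 [543. 151. 177.]
```

Run:
```python
from h import *
c=cam('scene'); P=pts(c)
for y in range(195,320,10):
  print(y,[P[190+y//5,140+x//5].round(0).astype(int).tolist() for x in (230,245,255,265,275)])
save(c,'s3.png',(60,60,300,300),2.4)
```

```text
195 [[540, 158, 256], [514, 180, 293], [528, 158, 263], [530, 150, 252], [530, 144, 245]]
205 [[542, 157, 248], [534, 157, 251], [530, 157, 253], [530, 151, 247], [532, 142, 237]]
215 [[543, 157, 241], [536, 156, 243], [530, 157, 248], [531, 151, 240], [532, 143, 230]]
225 [[545, 157, 233], [536, 157, 238], [532, 157, 240], [533, 149, 231], [595, 66, 105]]
235 [[545, 157, 226], [536, 158, 232], [532, 157, 233], [531, 152, 229], [593, 69, 102]]
245 [[580, 118, 157], [537, 158, 225], [532, 158, 228], [567, 109, 154], [562, 109, 157]]
255 [[577, 123, 156], [571, 119, 156], [568, 116, 154], [563, 116, 156], [560, 112, 153]]
265 [[573, 128, 158], [183, 578, 896], [564, 122, 156], [561, 119, 154], [557, 117, 154]]
275 [[570, 133, 158], [556, 140, 174], [551, 139, 176], [547, 137, 175], [552, 124, 157]]
285 [[558, 149, 176], [552, 145, 175], [549, 142, 174], [544, 142, 175], [541, 140, 175]]
295 [[554, 154, 177], [548, 151, 177], [546, 147, 174], [541, 147, 177], [539, 143, 173]]
305 [[552, 157, 176], [545, 156, 178], [542, 153, 176], [539, 150, 175], [535, 148, 174]]
315 [[550, 161, 174], [542, 160, 178], [540, 157, 175], [537, 155, 174], [533, 153, 174]]
```

View pics/s3.png

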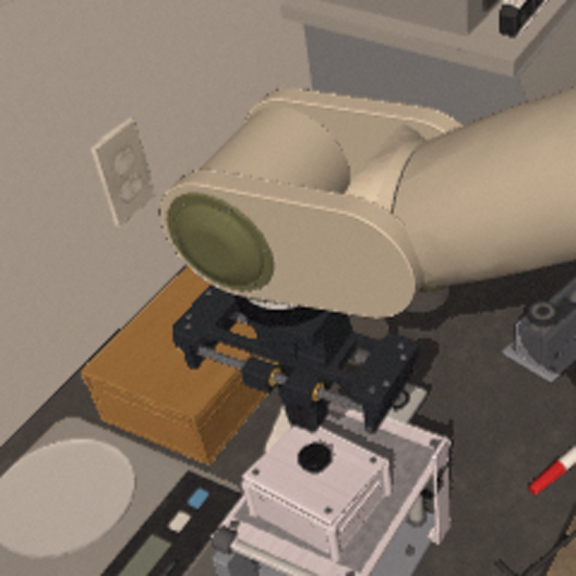

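Run:
```python
from h import *
print(get_obs())
c=cam('scene'); P=pts(c); print(P[190+225//5,140+230//5])
print(get_obs()['eef_pos'],get_obs()['clock'])
```

```text
{'clock': 2.4, 'joints': array([ 5.24362873e-02,  4.16629615e-01,  1.28897674e+00, -1.20995016e-04,
        1.42946480e+00,  1.70588728e-02]), 'qd': array([ 0.00432562, -0.00091906, -0.00380046,  0.00069859, -0.00069343,
        0.00130826]), 'joint_efforts': array([-3.18748446e-02, -4.50105429e+01, -2.19954532e+01,  7.30698695e-02,
       -3.36633362e-03, -1.76675458e-03]), 'eef_pos': array([545.94951956, 146.28357823, 205.47338246]), 'ee_rot': array([-0.50710993,  0.48946731, -0.49267477,  0.51042418]), 'force': array([ 0.00847958,  0.84341342, -0.16152342]), 'wrist_torque': array([-0.04083156, -0.07767163, -0.00529172]), 'grip_width': 0.30817810780838295}
[543.54289463 157.674589   234.52069398]
[545.98550397 146.41931179 205.51925365] 2.45
```

```bash
python3 -m creep '[[0,0,0,-0.003,0,0,0],[0,0,0,-0.003,0,0,0],[0,0,0,-0.003,0,0,0],[0,0,0,-0.001,0,0,0]]'
```

```text
clock: 2.85
eef_pos: [546.1, 146.0, 195.8]
ee_rot: [-0.506, 0.489, -0.493, 0.511]
force: [0.4, 0.6, -0.0]
grip_width: 0.4
```

```bash
python3 -m creep '[[0,0,0,-0.002,0,0,0],[0,0,0,-0.001,0,0,0]]'
python3 - <<'E'
from h import *
c=cam('scene'); save(c,'s4.png',(140,160,300,310),4)
P=pts(c)
for y in range(225,320,10):
  print(y,[P[190+y//5,140+x//5].round(0).astype(int).tolist() for x in (230,245,255,265,275)])
E
```

```text
clock: 3.05
eef_pos: [546.1, 146.0, 192.5]
ee_rot: [-0.507, 0.489, -0.493, 0.511]
force: [-0.6, 0.6, -0.2]
grip_width: 0.4
225 [[547, 154, 229], [536, 158, 238], [532, 156, 239], [529, 154, 238], [532, 144, 225]]
235 [[546, 156, 226], [537, 158, 232], [532, 158, 234], [531, 153, 229], [531, 146, 222]]
245 [[547, 156, 218], [537, 159, 226], [534, 157, 226], [531, 154, 224], [533, 145, 213]]
255 [[547, 157, 212], [540, 156, 215], [534, 157, 219], [532, 154, 217], [558, 114, 157]]
265 [[573, 128, 158], [540, 158, 210], [535, 157, 213], [561, 120, 155], [557, 118, 155]]
275 [[570, 133, 158], [555, 140, 175], [553, 137, 172], [549, 135, 172], [552, 125, 158]]
285 [[559, 147, 174], [553, 144, 173], [548, 144, 176], [544, 142, 176], [542, 139, 173]]
295 [[555, 152, 175], [549, 150, 176], [545, 149, 176], [542, 146, 175], [538, 144, 175]]
305 [[552, 158, 176], [546, 155, 176], [543, 152, 175], [539, 151, 176], [535, 149, 175]]
315 [[550, 161, 175], [543, 159, 176], [538, 159, 179], [537, 154, 174], [533, 153, 174]]
```

View pics/s4.png

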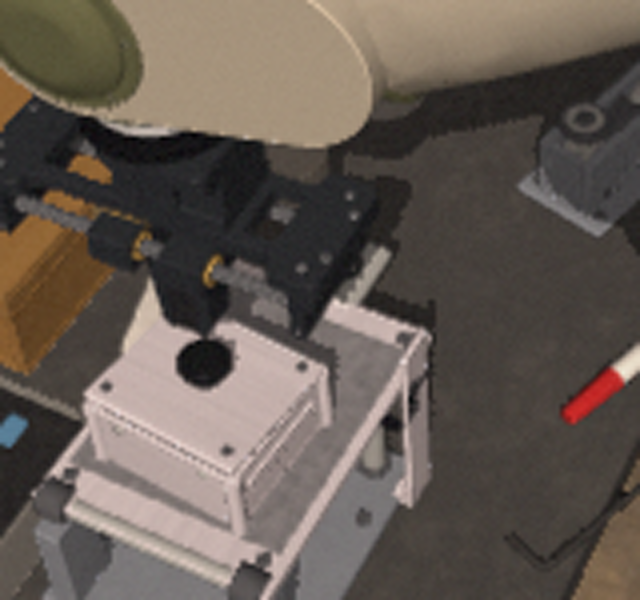

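```bash
python3 - <<'E'
from h import *
print(get_obs()['eef_pos'])
for n in('scene','top'):
    c=cam(n); P=pts(c)
    m=(P[...,2]>205)&(P[...,2]<262)&(abs(P[...,0]-545)<60)&(abs(P[...,1]-146)<60)&(c['depth']>0)&(c['pixels'].sum(-1)<200)
    p=P[m]; print(n,len(p))
    if len(p): print(np.percentile(p,[1,5,25,50,75,95,99],axis=0).round(0))
    v,u=np.nonzero(m); 
    if len(p): print(u.min(),u.max(),v.min(),v.max())
E
python3 - <<'E'
import numpy as np
d=np.load('top0.npz'); 
for n in('scene','top'):
    d=np.load(f'{n}0.npz'); Z=d['depth'];K=d['K'];H,W=Z.shape; v,u=np.mgrid[:H,:W]
    P=(np.stack([(u-K[0,2])/K[0,0]*Z,(v-K[1,2])/K[1,1]*Z,Z],-1)-d['t'])@d['R']
    m=(abs(P[...,0]-225)<110)&(abs(P[...,1]+502)<110)&(P[...,2]>150)&(P[...,2]<300)
    p=P[m]; print(n,len(p)); 
    if len(p): print(np.percentile(p,[0,1,5,25,50,75,95,100],axis=0).round(0))
E
```

```text
[546.03500381 146.03690647 192.35230337]
scene 156
[[529. 141. 212.]
 [529. 144. 214.]
 [532. 155. 222.]
 [542. 157. 230.]
 [552. 158. 237.]
 [559. 159. 248.]
 [561. 160. 256.]]
177 196 225 243
top 0
scene 182
[[ 192. -552.  235.]
 [ 193. -551.  236.]
 [ 194. -549.  240.]
 [ 201. -538.  253.]
 [ 208. -448.  265.]
 [ 238. -444.  277.]
 [ 246. -441.  288.]
 [ 250. -439.  297.]]
top 32
[[ 249. -552.  237.]
 [ 249. -552.  237.]
 [ 251. -551.  238.]
 [ 254. -547.  243.]
 [ 256. -545.  250.]
 [ 259. -541.  256.]
 [ 260. -540.  261.]
 [ 261. -539.  264.]]
```

```bash
python3 -m creep '[[0,0,0,-0.0015,0,0,0],[0,0,0,-0.001,0,0,0],[0,0,0,-0.001,0,0,0]]';python3 -m creep '[[0,0,0,-0.001,0,0,0],[0,0,0,-0.001,0,0,0],[0,0,0,-0.001,0,0,0]]'
```

```text
clock: 3.5
eef_pos: [546.3, 146.0, 189.2]
ee_rot: [-0.506, 0.489, -0.493, 0.511]
force: [0.2, 1.1, 0.3]
grip_width: 0.4
clock: 3.8
eef_pos: [546.3, 146.1, 185.9]
ee_rot: [-0.506, 0.489, -0.493, 0.511]
force: [-0.3, 0.5, 0.4]
grip_width: 0.3
```

```bash
python3 -m creep '[[0,0,0,-0.004,0,0,0],[0,0,0,-0.004,0,0,0],[0,0,0,-0.004,0,0,0],[0,0,0,-0.004,0,0,0],[0,0,0,-0.002,0,0,0]]';python3 - <<'E'
from h import *
print(get_obs()['eef_pos'],get_obs()['force'])
c=cam('scene'); P=pts(c); save(c,'s5.png',(140,160,300,310),4)
m=(P[...,2]>180)&(P[...,2]<262)&(abs(P[...,0]-545)<60)&(abs(P[...,1]-146)<60)&(c['depth']>0)&(c['pixels'].sum(-1)<200)
print(np.percentile(P[m],[0,1,5,50],axis=0).round(0))
E
```

```text
clock: 4.3
eef_pos: [546.2, 146.0, 166.1]
ee_rot: [-0.506, 0.489, -0.493, 0.511]
force: [0.1, -0.0, 0.6]
grip_width: 0.2
[546.16842891 146.04207558 166.14111694] [ 0.0734739  -0.04471866  0.60887048]
[[498. 127. 180.]
 [507. 134. 183.]
 [514. 145. 188.]
 [541. 158. 214.]]
```

View pics/s5.png

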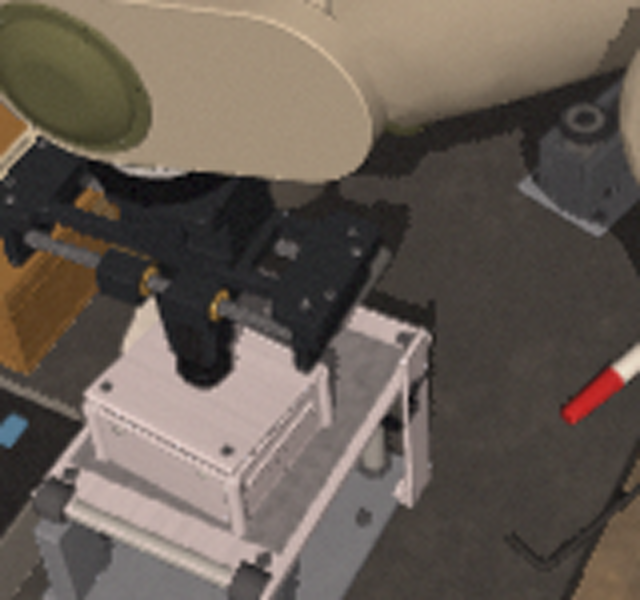

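```bash
for i in 1 2; do :; done; python3 -m creep '[[0,0,0,-0.0015,0,0,0],[0,0,0,-0.0015,0,0,0],[0,0,0,-0.001,0,0,0],[0,0,0,-0.001,0,0,0]]'
```

```text
clock: 4.75
eef_pos: [546.3, 146.1, 160.8]
ee_rot: [-0.506, 0.489, -0.493, 0.511]
force: [0.8, -0.3, -0.2]
grip_width: 0.0
```

```bash
python3 -m creep '[[0,0,0,-0.001,0,0,0],[0,0,0,-0.001,0,0,0]]'; python3 -m creep '[[0,0,0,-0.001,0,0,0]]';python3 -m creep '[[0,0,0,-0.001,0,0,0]]'
```

```text
clock: 4.95
eef_pos: [546.6, 146.2, 159.8]
ee_rot: [-0.506, 0.488, -0.494, 0.512]
force: [-1.4, 0.2, 9.6]
grip_width: 0.4
clock: 5.05
eef_pos: [546.9, 146.2, 159.6]
ee_rot: [-0.505, 0.488, -0.494, 0.512]
force: [-1.4, 0.3, 6.1]
grip_width: 0.4
clock: 5.15
eef_pos: [547.2, 146.1, 159.4]
ee_rot: [-0.505, 0.488, -0.495, 0.512]
force: [-1.0, -1.7, 4.3]
grip_width: 0.9
```

```bash
python3 -m creep '[[0,0,0,-0.0015,0,0,0]]'; python3 -m creep '[[0,0,0,-0.002,0,0,0]]';python3 -m creep '[[0,0,0,-0.002,0,0,0]]'
```

```text
clock: 5.25
eef_pos: [547.4, 146.0, 158.4]
ee_rot: [-0.505, 0.487, -0.495, 0.512]
force: [-1.4, 1.1, 4.1]
grip_width: 0.4
clock: 5.35
eef_pos: [547.4, 146.1, 156.4]
ee_rot: [-0.505, 0.487, -0.495, 0.513]
force: [0.1, -0.2, 1.3]
grip_width: 0.6
clock: 5.45
eef_pos: [547.5, 146.1, 155.8]
ee_rot: [-0.504, 0.487, -0.495, 0.513]
force: [-8.7, -1.9, 26.6]
grip_width: 0.4
```

```bash
python3 -m creep '[[0,0,0,0,0,0,0],[0,0,0,0,0,0,0]]'; python3 -m creep '[[0,0,0,0.01,0,0,0],[0,0,0,0.02,0,0,0],[0,0,0,0.03,0,0,0],[0.088,0,-0.045,0.01,0,0,0],[0.088,0,-0.045,0,0,0,0],[0.088,0,-0.045,0,0,0,0],[0.088,0,-0.045,0,0,0,0]]';python3 - <<'E'
from h import *
c=cam('scene'); P=pts(c); save(c,'s6.png',(130,190,290,310),5)
m=(P[...,2]>135)&(P[...,2]<165)&(abs(P[...,0]-545)<48)&(abs(P[...,1]-145)<42)&(c['pixels'].sum(-1)>350)
p=P[m]; A=np.c_[p[:,:2]-[545,145],np.ones(len(p))]; x,r,_,_=np.linalg.lstsq(A,p[:,2],rcond=None); print(len(p),x)
i=abs(A@x-p[:,2])<3; print(i.sum(),np.linalg.lstsq(A[i],p[i,2],rcond=None)[0])
E
```

```text
clock: 5.65
eef_pos: [547.5, 146.1, 156.1]
ee_rot: [-0.504, 0.487, -0.495, 0.513]
force: [0.3, 0.1, 0.9]
grip_width: 0.5
clock: 6.35
eef_pos: [546.3, -34.5, 230.0]
ee_rot: [-0.507, 0.485, -0.493, 0.515]
force: [0.8, 0.4, 0.1]
grip_width: 30.1
1225 [ 3.94030466e-02 -1.76648740e-02  1.53930546e+02]
1006 [ 1.14643608e-02 -6.16641844e-03  1.54337847e+02]
```

View pics/s6.png

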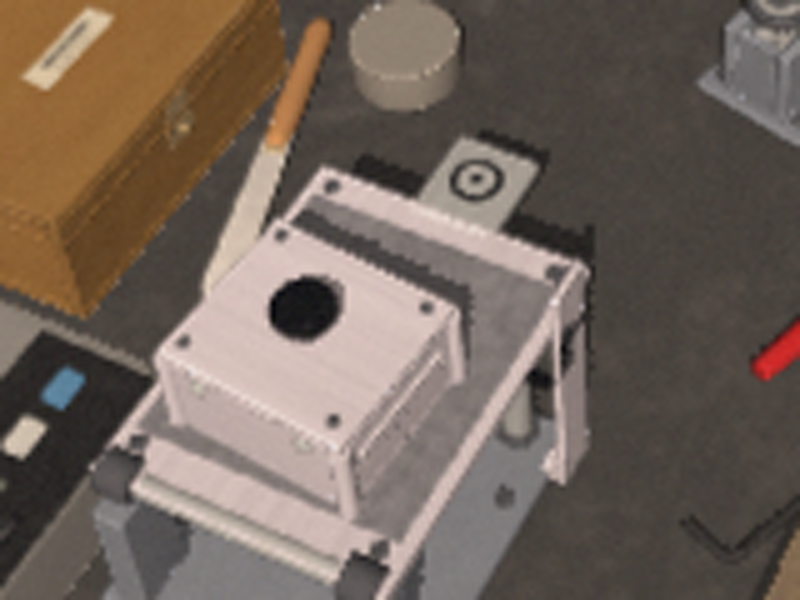

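```bash
python3 -m creep '[[0.088,-0.0165,-0.041,0,0,0,-0.047],[0.088,-0.0165,-0.041,0,0,0,-0.047],[0.088,-0.0165,-0.041,0,0,0,-0.047],[0.088,-0.0165,-0.041,0,0,0,-0.047],[0.088,-0.0165,-0.041,-0.02,0,0,-0.047],[0.088,-0.0165,-0.041,-0.03,0,0,-0.047],[0.088,0,0,-0.03,0,0,0],[0.088,0,0,0,0,0,0]]'
cat > st.py <<'E'
from h import *
from scipy.spatial.transform import Rotation as R
o=get_obs(); M=R.from_quat(o['ee_rot']).as_matrix(); print(o['clock'],o['eef_pos'].round(1),o['force'].round(1),'open hdg',np.degrees(np.arctan2(M[1,2],M[0,2])).round(1),'yaxis',M[:,1].round(3),round(o['grip_width'],1))
E
python3 st.py
```

```text
clock: 7.2
eef_pos: [444.2, -294.6, 152.4]
ee_rot: [0.429, -0.554, 0.566, -0.434]
force: [-0.6, 0.7, 0.7]
grip_width: 87.9
7.2 [ 444.2 -294.6  152.4] [-0.6  0.7  0.7] open hdg -14.8 yaxis [ 0.017 -0.009 -1.   ] 87.9
```

```bash
python3 -m creep '[[0.088,0.0034,0.0134,-0.02,0.009,0.017,0.02],[0.088,0,0,-0.03,0,0,0],[0.088,0,0,-0.03,0,0,0],[0.088,0,0,0,0,0,0]]'; python3 st.py
python3 - <<'E'
from h import *
c=cam('scene'); save(c,'s7.png',(230,80,390,220),5)
c=cam('top'); save(c,'t7.png',(250,150,430,270),4)
E
```

```text
clock: 7.6
eef_pos: [450.7, -281.3, 76.1]
ee_rot: [0.438, -0.553, 0.557, -0.438]
force: [-0.6, 0.7, -0.3]
grip_width: 88.2
7.6 [ 450.7 -281.3   76.1] [-0.6  0.7 -0.3] open hdg -13.4 yaxis [ 0.005 -0.005 -1.   ] 88.2
```

View pics/s7.png

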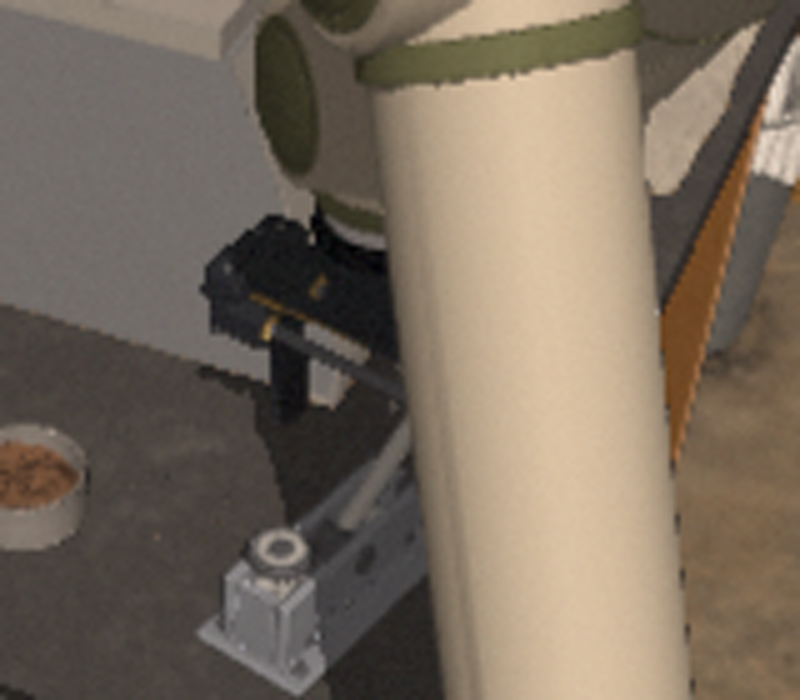

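View pics/t7.png

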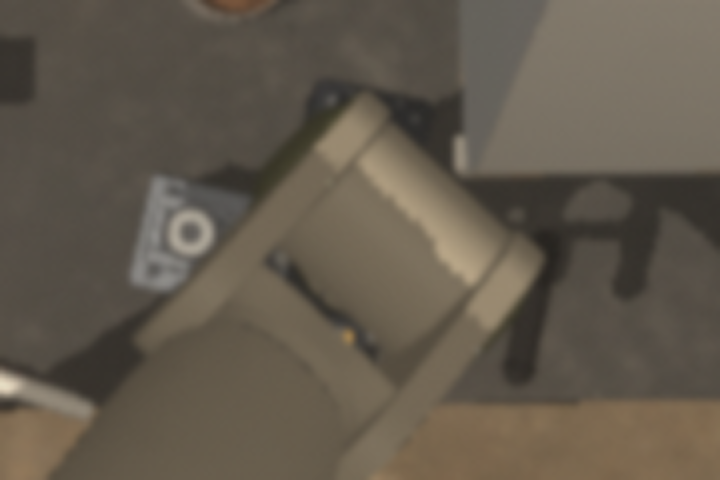

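```bash
python3 -m creep '[[0.088,-0.003,0,-0.02,0,0,0],[0.088,0,0,-0.015,0,0,0],[0.088,0,0,-0.01,0,0,0],[0.088,0,0,-0.005,0,0,0]]'; python3 st.py
python3 - <<'E'
from h import *
c=cam('scene'); save(c,'s8.png',(230,80,390,220),5); P=pts(c)
m=(P[...,2]>14)&(P[...,2]<85)&(abs(P[...,0]-495)<25)&(abs(P[...,1]+285)<25)&(c['pixels'].sum(-1)<200)
print(m.sum(),np.percentile(P[m],[0,2,50,100],axis=0).round(0))
E
```

```text
clock: 8.1
eef_pos: [453.4, -285.7, 36.9]
ee_rot: [0.437, -0.545, 0.565, -0.44]
force: [0.7, -0.7, -0.5]
grip_width: 88.2
8.1 [ 453.4 -285.7   36.9] [ 0.7 -0.7 -0.5] open hdg -13.3 yaxis [ 0.02 -0.02 -1.  ] 88.2
64 [[ 476. -305.   46.]
 [ 494. -303.   51.]
 [ 500. -288.   70.]
 [ 513. -266.   85.]]
```

View pics/s8.png

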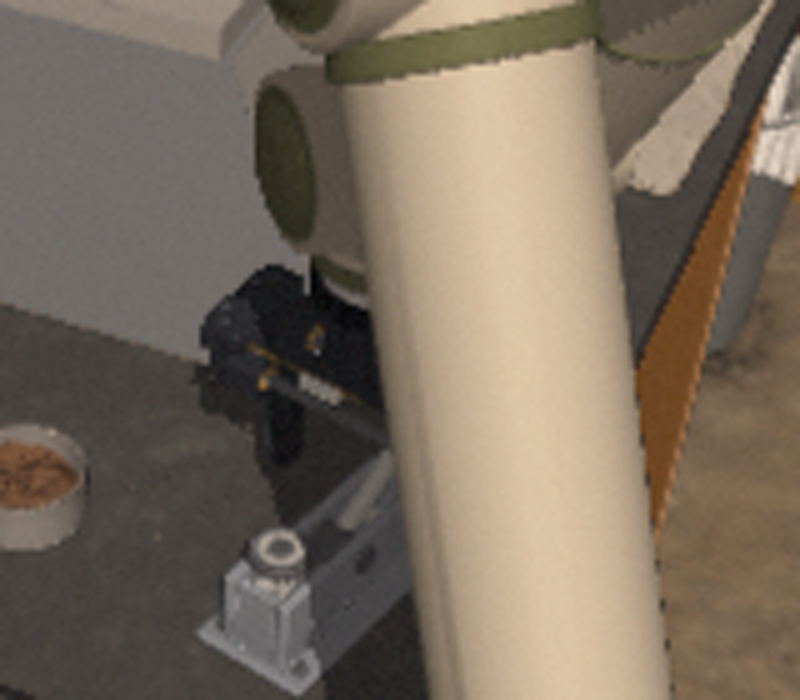

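```bash
python3 -m creep '[[0.088,-0.006,0.0045,-0.004,0.02,0.02,0],[0.088,0,0,0,0,0,0]]'; python3 st.py; python3 -m creep '[[0.088,0,0,-0.007,0,0,0],[0.088,0,0,-0.006,0,0,0],[0.088,0,0,0,0,0,0]]'; python3 st.py
```

```text
clock: 8.35
eef_pos: [447.4, -281.2, 33.6]
ee_rot: [-0.439, 0.555, -0.555, 0.439]
force: [0.1, 0.1, 0.4]
grip_width: 87.9
8.35 [ 447.4 -281.2   33.6] [0.1 0.1 0.4] open hdg -13.3 yaxis [-0.  0. -1.] 87.9
clock: 8.65
eef_pos: [447.6, -281.5, 20.4]
ee_rot: [0.439, -0.554, 0.555, -0.439]
force: [1.3, 0.2, 0.5]
grip_width: 88.1
8.65 [ 447.6 -281.5   20.4] [1.3 0.2 0.5] open hdg -13.3 yaxis [ 0.001 -0.001 -1.   ] 88.1
```

Precise now. A bit lower, then close.

```bash
python3 -m creep '[[0.088,0,0,-0.006,0,0,0],[0.088,0,0,0,0,0,0]]'; python3 st.py; python3 -m creep '[[0.03,0,0,0,0,0,0],[0.03,0,0,0,0,0,0],[0.03,0,0,0,0,0,0],[0.03,0,0,0,0,0,0],[0.03,0,0,0,0,0,0]]'; python3 st.py
python3 - <<'E'
from h import *
c=cam('scene'); save(c,'s9.png',(230,80,390,220),5)
c=cam('top'); save(c,'t9.png',(250,150,430,270),4)
E
```

```text
clock: 8.85
eef_pos: [447.6, -281.5, 13.7]
ee_rot: [0.439, -0.554, 0.555, -0.439]
force: [0.1, 0.5, -0.5]
grip_width: 87.7
8.85 [ 447.6 -281.5   13.7] [ 0.1  0.5 -0.5] open hdg -13.3 yaxis [ 0. -0. -1.] 87.7
clock: 9.35
eef_pos: [447.8, -281.6, 13.9]
ee_rot: [0.439, -0.554, 0.555, -0.439]
force: [0.5, 0.1, 0.0]
grip_width: 50.1
9.35 [ 447.8 -281.6   13.9] [0.5 0.1 0. ] open hdg -13.3 yaxis [ 0.001 -0.001 -1.   ] 50.1
```

View pics/s9.png

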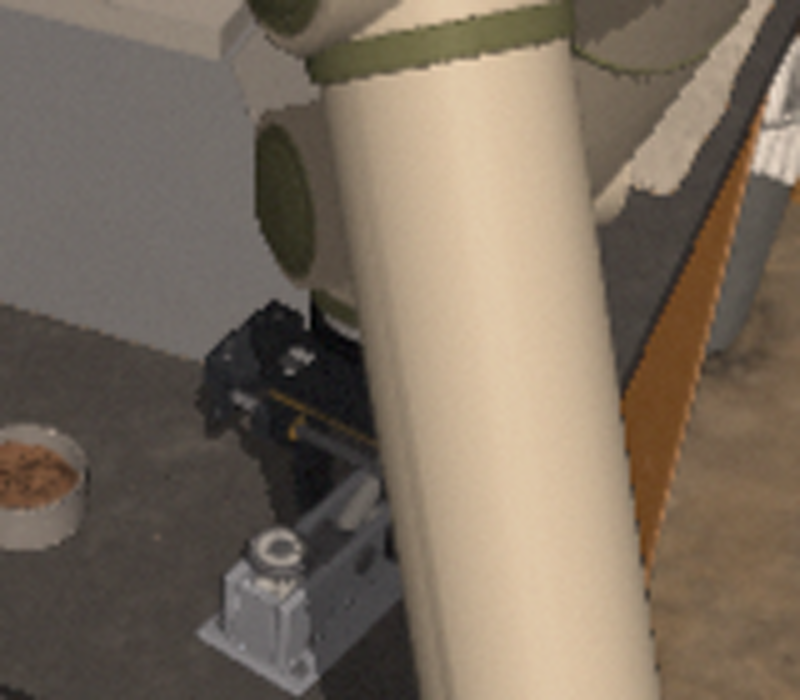

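View pics/t9.png

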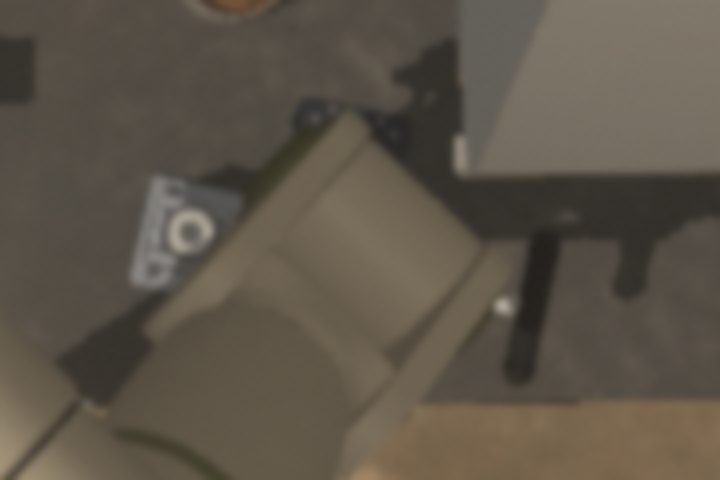

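```bash
python3 -m creep '[[0.03,0,0,0,0,0,0],[0.03,0,0,0,0,0,0],[0.03,0,0,0,0,0,0]]'; python3 st.py
```

```text
clock: 9.75
eef_pos: [447.1, -281.4, 13.8]
ee_rot: [-0.439, 0.555, -0.555, 0.438]
force: [-0.8, 0.2, 0.4]
grip_width: 39.4
9.75 [ 447.1 -281.4   13.8] [-0.8  0.2  0.4] open hdg -13.4 yaxis [-0.001  0.    -1.   ] 39.4
```

```bash
python3 -m creep '[[0.03,0,0,0.005,0,0,0],[0.03,0,0,0.006,0,0,0],[0.03,0,0,0.006,0,0,0],[0.03,0,0,0,0,0,0]]'; python3 st.py
python3 - <<'E'
from h import *
c=cam('scene'); save(c,'s10.png',(230,80,390,220),5)
P=pts(c)
E
```

```text
clock: 10.15
eef_pos: [445.9, -279.9, 29.7]
ee_rot: [-0.439, 0.557, -0.552, 0.438]
force: [0.6, 0.4, -9.4]
grip_width: 39.6
10.15 [ 445.9 -279.9   29.7] [ 0.6  0.4 -9.4] open hdg -13.3 yaxis [-0.005  0.004 -1.   ] 39.6
```

View pics/s10.png

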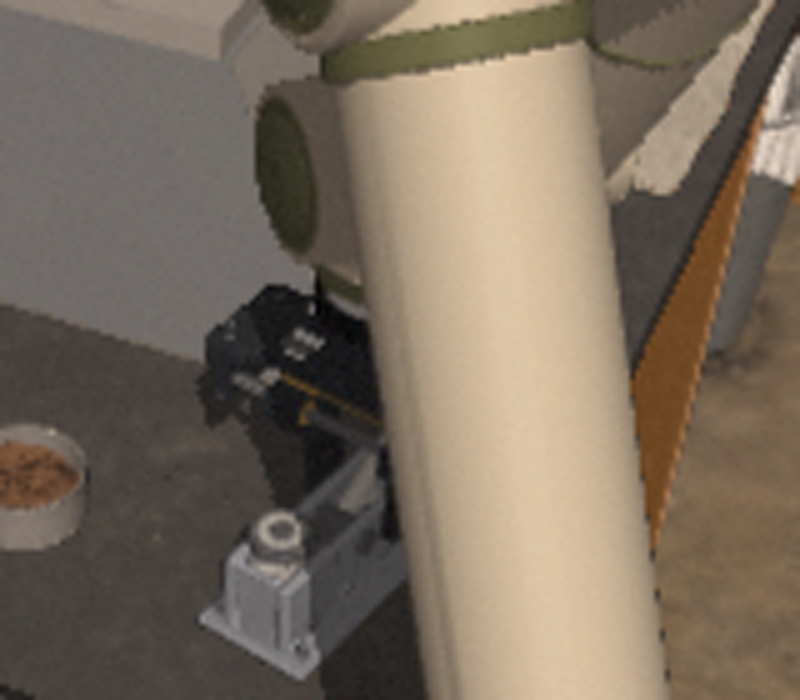

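```bash
python3 -m creep '[[0.03,0.012,0.02,0,-0.004,-0.005,0.03],[0.03,0.018,0.025,0,0,0,0.04],[0.03,0.018,0.025,0,0,0,0.05],[0.03,0.018,0.025,0,0,0,0.05],[0.03,0.016,0.02,0,0,0,0.04],[0.03,0.008,0.01,0,0,0,0],[0.03,0,0,0,0,0,0]]'; python3 st.py
```

```text
clock: 10.9
eef_pos: [537.2, -150.1, 27.5]
ee_rot: [-0.496, 0.505, -0.503, 0.495]
force: [-0.7, -1.0, -10.1]
grip_width: 39.5
10.9 [ 537.2 -150.1   27.5] [ -0.7  -1.  -10.1] open hdg -1.0 yaxis [-0.003  0.001 -1.   ] 39.5
```

```bash
python3 -m creep '[[0.03,0.0065,0,-0.008,0,0,0],[0.03,0,0,0,0,0,0]]'; python3 st.py
python3 - <<'E'
from h import *
c=cam('scene'); save(c,'s11.png',(190,140,310,260),5)
c=cam('top'); save(c,'t11.png',(180,130,340,250),5)
E
```

```text
clock: 11.1
eef_pos: [543.3, -151.1, 18.5]
ee_rot: [-0.496, 0.506, -0.503, 0.495]
force: [-0.9, -0.1, -10.8]
grip_width: 39.9
11.1 [ 543.3 -151.1   18.5] [ -0.9  -0.1 -10.8] open hdg -1.1 yaxis [-0.004  0.001 -1.   ] 39.9
```

View pics/s11.png

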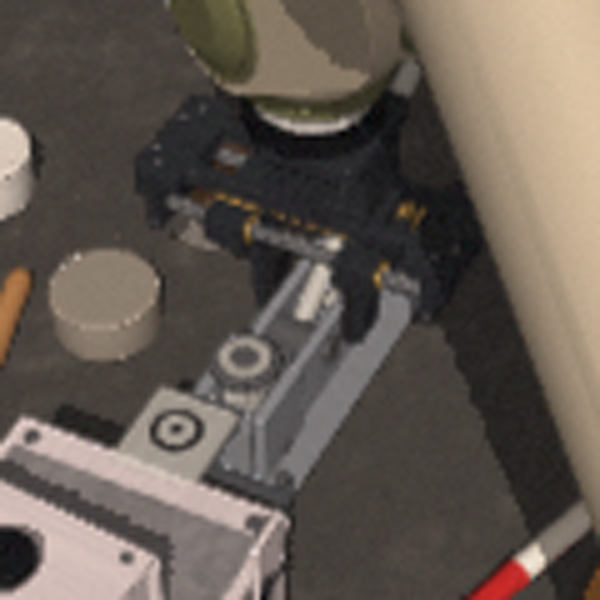

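View pics/t11.png

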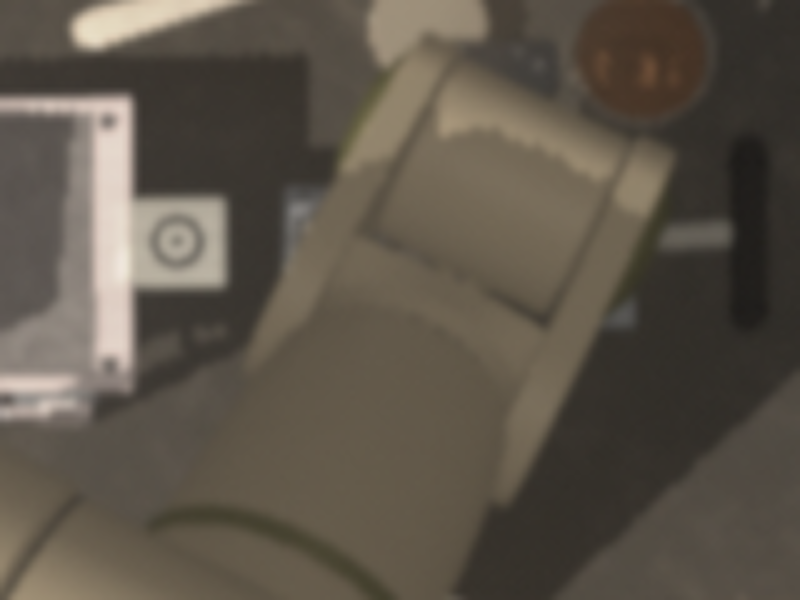

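Run:
```python
from h import *
c=cam('scene');P=pts(c)
print(ray(c,239,211.4,82.2),P[211,239],ray(c,225.4,226,102.5),P[226,225])
g=cv2.cvtColor(c['pixels'],cv2.COLOR_RGB2GRAY)
# centroid of dark ring on lug
m=(g<90)&(np.hypot(P[...,0]-544,P[...,1]-5.5)<18)&(abs(P[...,2]-103)<5)
v,u=np.nonzero(m); print(m.sum(),u.mean(),v.mean(),ray(c,(u.min()+u.max())/2,(v.min()+v.max())/2,102.5),P[m].mean(0))
# saddle top points
m=(abs(P[...,2]-82)<3.5)&(np.hypot(P[...,0]-545,P[...,1]+70)<24)
v,u=np.nonzero(m); print(m.sum(),P[m].mean(0),P[m].min(0),P[m].max(0),(u.min()+u.max())/2,(v.min()+v.max())/2, ray(c,(u.min()+u.max())/2,(v.min()+v.max())/2,82.2))
```

```text
[543.9552706  -66.73046354  82.2       ] [545.11892343 -68.90623961  81.04998918] [542.93627672   7.32160343 102.5       ] [542.75507665   9.4497565  104.86367313]
30 224.83333333333334 225.76666666666668 [544.6099582    6.32566051 102.5       ] [544.25167666   7.7497404  103.22714883]
114 [544.73557804 -66.3261565   81.34930726] [526.17145548 -84.41852381  78.57879546] [563.8608583  -49.72373759  84.94434712] 238.5 212.0 [544.16358214 -64.27582599  82.2       ]
```

```bash
python3 -m creep '[[0.03,0,0.004,-0.0025,0,-0.004,0],[0.03,0,0.008,0,0,0,0],[0.03,0,0.01,0,0,0,0],[0.03,0,0.01,0,0,0,0],[0.03,0,0.008,0,0,0,0],[0.03,0,0.004,0,0,0,0]]'; python3 st.py
```

```text
clock: 11.85
eef_pos: [542.2, -104.2, 17.3]
ee_rot: [0.494, -0.505, 0.505, -0.495]
force: [0.4, -0.4, -9.9]
grip_width: 39.6
11.85 [ 542.2 -104.2   17.3] [ 0.4 -0.4 -9.9] open hdg -1.2 yaxis [ 0.001  0.001 -1.   ] 39.6
```

```bash
python3 -m creep '[[0.03,0.001,0.005,-0.001,0,0,0],[0.03,0,0.007,0,0,0,0],[0.03,0,0.007,0,0,0,0],[0.03,0,0.004,0,0,0,0],[0.03,0,0,0,0,0,0]]'; python3 st.py;  python3 - <<'E'
from h import *
c=cam('scene'); save(c,'s12.png',(190,140,310,260),5)
c=cam('top'); save(c,'t12.png',(180,130,340,250),5)
E
```

```text
clock: 12.35
eef_pos: [543.4, -78.3, 16.3]
ee_rot: [0.495, -0.505, 0.505, -0.496]
force: [0.6, -0.5, -9.8]
grip_width: 39.5
12.35 [543.4 -78.3  16.3] [ 0.6 -0.5 -9.8] open hdg -1.1 yaxis [ 0.001  0.001 -1.   ] 39.5
```

View pics/s12.png

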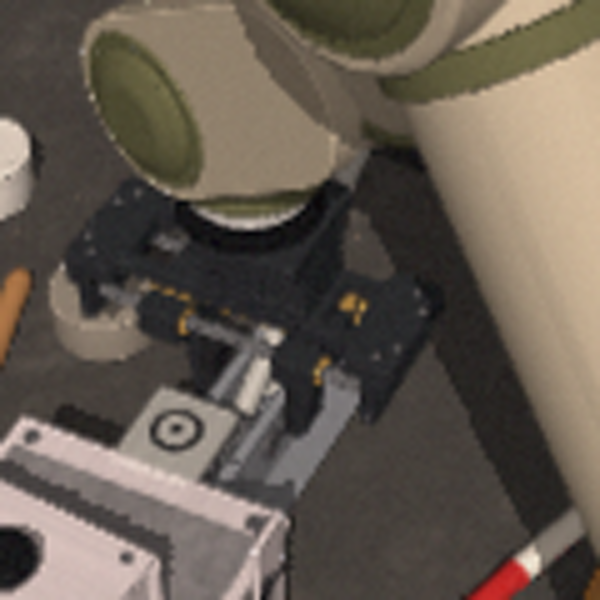

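```bash
python3 -m creep '[[0.03,0,0,-0.0015,0,0,0],[0.03,0,0,-0.0015,0,0,0],[0.03,0,0,0,0,0,0]]'; python3 st.py
```

```text
clock: 12.75
eef_pos: [543.8, -79.6, 13.9]
ee_rot: [0.494, -0.505, 0.506, -0.495]
force: [-2.0, 1.6, -8.1]
grip_width: 39.5
12.75 [543.8 -79.6  13.9] [-2.   1.6 -8.1] open hdg -1.2 yaxis [ 0.002  0.001 -1.   ] 39.5
```

```bash
python3 -m creep '[[0.03,0,0.001,-0.001,0,0,0],[0.03,0,0,-0.001,0,0,0]]'; python3 st.py;  python3 -m creep '[[0.06,0,0,0,0,0,0],[0.088,0,0,0,0,0,0],[0.088,0,0,0,0,0,0],[0.088,0,0,0,0,0,0],[0.088,0,0,0,0,0,0],[0.088,0,0,0,0,0,0]]'; python3 st.py
```

```text
clock: 12.95
eef_pos: [544.0, -79.6, 13.8]
ee_rot: [0.494, -0.504, 0.506, -0.495]
force: [-2.6, 5.2, 6.6]
grip_width: 39.7
12.95 [544.  -79.6  13.8] [-2.6  5.2  6.6] open hdg -1.2 yaxis [ 0.003 -0.001 -1.   ] 39.7
clock: 13.55
eef_pos: [546.9, -80.8, 16.3]
ee_rot: [0.492, -0.502, 0.509, -0.496]
force: [0.3, -0.9, 0.3]
grip_width: 85.7
13.55 [546.9 -80.8  16.3] [ 0.3 -0.9  0.3] open hdg -1.3 yaxis [ 0.012 -0.004 -1.   ] 85.7
```

```bash
python3 -m creep '[[0.088,0,0,0.005,0.004,0.012,0],[0.088,0,-0.003,0.025,0,0,0],[0.088,0,-0.005,0.04,0,0,0],[0.088,0,-0.02,0.04,0,0,0],[0.088,-0.03,-0.04,0.02,0,0,0],[0.088,-0.03,-0.04,0.0,0,0,0],[0.02,-0.03,-0.04,0,0,0,0],[0,-0.03,-0.04,0,0,0,0]]'; python3 st.py;  python3 - <<'E'
from h import *
c=cam('scene'); save(c,'s13.png',(190,110,330,250),4.2)
c=cam('top'); save(c,'t13.png',(180,130,340,250),5)
E
```

```text
clock: 14.35
eef_pos: [428.2, -266.0, 152.6]
ee_rot: [-0.498, 0.503, -0.503, 0.496]
force: [-0.7, -0.2, -0.5]
grip_width: 74.2
14.35 [ 428.2 -266.   152.6] [-0.7 -0.2 -0.5] open hdg -0.7 yaxis [-0.002 -0.002 -1.   ] 74.2
```

View pics/s13.png

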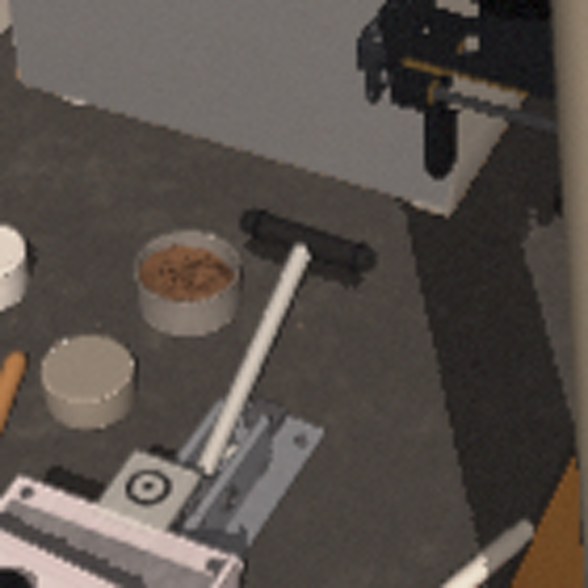

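View pics/t13.png

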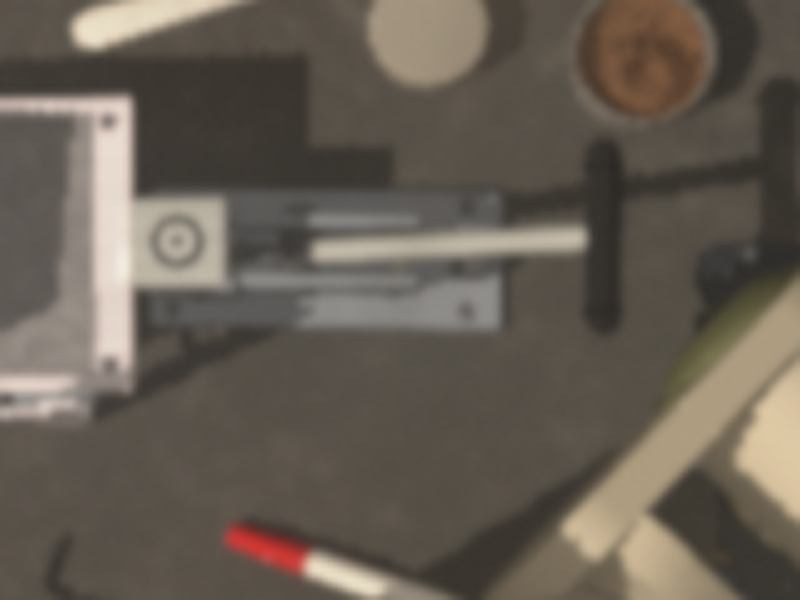

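Run:
```python
from h import *
c=cam('top')
a=ray(c,180+502/5,130+190/5,8);b=ray(c,180+502/5,130+329/5,8)
bar=ray(c,180+603/5,130+235/5,136); e1=ray(c,180+603/5,130+143/5,136);e2=ray(c,180+603/5,130+328/5,136); ring=ray(c,180+177/5,130+241/5,102.5)
f=ray(c,180+150/5,130+328/5,8); print(a,b,(a+b)/2+[0,165,0],f,'bar',bar,e1,e2,'ring',ring)
P=pts(c)
m=(P[...,2]>120)&(P[...,2]<145)&(abs(P[...,0]-545)<65)&(abs(P[...,1]+205)<25)
print(P[m].mean(0),P[m].min(0),P[m].max(0))
```

```text
[ 580.3827404  -166.71554303    8.        ] [ 503.9506357  -165.11837975    8.        ] [542.16668805  -0.91696139   8.        ] [507.68195714  27.29757578   8.        ] bar [ 540.17937334 -209.70936797  136.        ] [ 585.89430246 -210.83855946  136.        ] [ 494.29061308 -208.57588273  136.        ] ring [544.63454728   3.41587082 102.5       ]
[ 541.22291956 -206.57431756  134.48937545] [ 493.73923602 -219.4234033   120.09675396] [ 590.95393023 -182.12899378  142.39910181]
```

```bash
python3 -m creep '[[0,0.028,0.014,0,0,0,0],[0,0.028,0.014,0,0,0,0],[0,0.028,0.014,0,0,0,0],[0,0.02,0.01,0,0,0,0],[0,0,0,0,0,0,0],[0,0,0,0,0,0,0]]'; python3 st.py
```

```text
clock: 15.1
eef_pos: [537.6, -207.0, 153.1]
ee_rot: [-0.497, 0.505, -0.502, 0.496]
force: [-0.8, -1.2, 0.2]
grip_width: 13.9
15.1 [ 537.6 -207.   153.1] [-0.8 -1.2  0.2] open hdg -0.8 yaxis [-0.004  0.001 -1.   ] 13.9
```

```bash
python3 -m creep '[[0,0.003,-0.004,-0.01,0,-0.004,0],[0,0,0,-0.01,0,0,0],[0,0,0,-0.004,0,0,0],[0,0,0,0,0,0,0]]'; python3 st.py;  python3 - <<'E'
from h import *
c=cam('scene'); save(c,'s14.png',(190,110,330,250),4.2)
c=cam('top'); save(c,'t14.png',(180,130,340,250),5)
E
```

```text
clock: 15.5
eef_pos: [538.7, -211.7, 126.7]
ee_rot: [-0.496, 0.505, -0.503, 0.496]
force: [-0.3, -0.1, 0.6]
grip_width: 0.7
15.5 [ 538.7 -211.7  126.7] [-0.3 -0.1  0.6] open hdg -0.9 yaxis [-0.002  0.002 -1.   ] 0.7
```

View pics/s14.png

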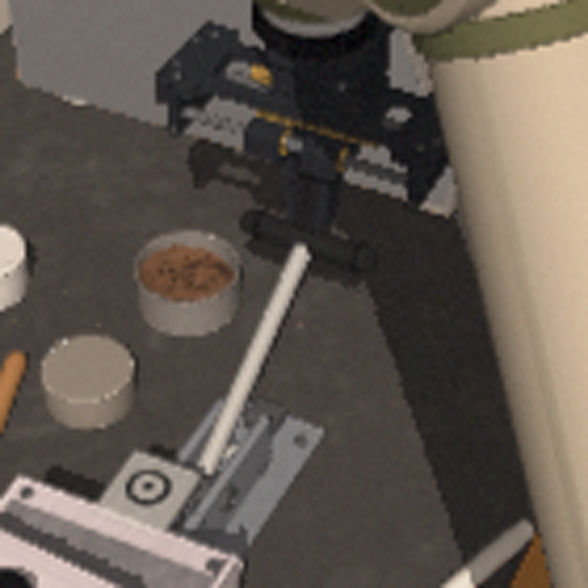

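```bash
python3 -m creep '[[0,0.002,0.001,-0.005,0,0,0],[0,0,-0.003,-0.007,0,0,0],[0,0,-0.003,-0.007,0,0,0]]'; python3 st.py; python3 -m creep '[[0,0,-0.004,-0.008,0,0,0],[0,0,-0.003,-0.008,0,0,0],[0,0,-0.003,-0.008,0,0,0]]'; python3 st.py
```

```text
clock: 15.9
eef_pos: [541.8, -218.0, 109.2]
ee_rot: [0.496, -0.503, 0.505, -0.496]
force: [-1.9, -2.5, 5.0]
grip_width: 0.5
15.9 [ 541.8 -218.   109.2] [-1.9 -2.5  5. ] open hdg -0.9 yaxis [ 0.002 -0.002 -1.   ] 0.5
clock: 16.2
eef_pos: [541.4, -229.3, 83.5]
ee_rot: [0.496, -0.503, 0.505, -0.496]
force: [-1.2, -0.6, 3.2]
grip_width: 0.4
16.2 [ 541.4 -229.3   83.5] [-1.2 -0.6  3.2] open hdg -0.9 yaxis [ 0.002 -0.002 -1.   ] 0.4
```

```bash
python3 -m creep '[[0,0,0,-0.008,0,0,0],[0,0,0,-0.008,0,0,0],[0,0,-0.002,-0.008,0,0,0],[0,0,-0.001,-0.008,0,0,0]]'; python3 st.py; python3 -m creep '[[0,0,-0.001,-0.007,0,0,0],[0,0,0,-0.004,0,0,0]]'; python3 st.py
```

```text
clock: 16.6
eef_pos: [542.0, -234.2, 49.8]
ee_rot: [0.496, -0.502, 0.506, -0.496]
force: [-3.3, -2.0, 9.9]
grip_width: 0.4
16.6 [ 542.  -234.2   49.8] [-3.3 -2.   9.9] open hdg -0.9 yaxis [ 0.004 -0.005 -1.   ] 0.4
clock: 16.8
eef_pos: [542.0, -235.5, 38.3]
ee_rot: [0.496, -0.501, 0.507, -0.496]
force: [-3.0, -2.8, 9.4]
grip_width: 0.7
16.8 [ 542.  -235.5   38.3] [-3.  -2.8  9.4] open hdg -0.9 yaxis [ 0.005 -0.006 -1.   ] 0.7
```

```bash
python3 -m creep '[[0,0,0.001,-0.003,0.005,0.005,0],[0,0,0,-0.002,0,0,0]]'; python3 st.py;  python3 - <<'E'
from h import *
c=cam('scene'); save(c,'s15.png',(130,110,330,310),3)
c=cam('top'); save(c,'t15.png',(110,130,340,250),3.4)
E
```

```text
clock: 17.0
eef_pos: [542.1, -235.8, 34.1]
ee_rot: [0.497, -0.503, 0.505, -0.495]
force: [-5.8, 1.7, 22.0]
grip_width: 0.4
17.0 [ 542.1 -235.8   34.1] [-5.8  1.7 22. ] open hdg -0.9 yaxis [ 0.    -0.004 -1.   ] 0.4
```

View pics/s15.png

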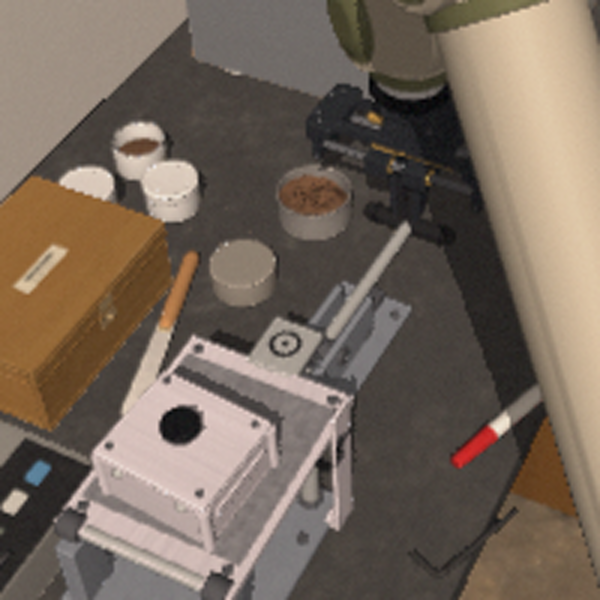

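View pics/t15.png

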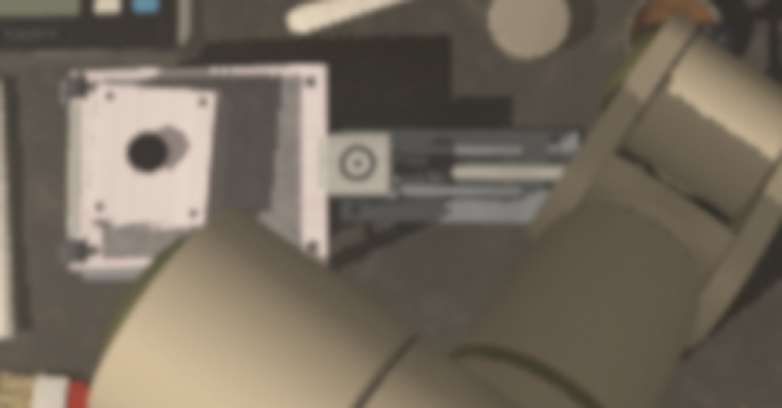

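```bash
python3 - <<'E'
from h import *
c=cam('scene');P=pts(c);g=cv2.cvtColor(c['pixels'],cv2.COLOR_RGB2GRAY)
m=(np.hypot(P[...,0]-545,P[...,1]-5.5)<18)&(P[...,2]>95)
print(m.sum(),np.median(P[m],axis=0))
E
python3 -m creep '[[0,0,0.001,0.009,0,0,0],[0,0,0.001,0.009,0,0,0],[0,0,0.001,0.009,0,0,0],[0,0,0.002,0.009,0,0,0],[0,0,0.002,0.009,0,0,0],[0,0,0.002,0.009,0,0,0],[0,0,0.003,0.009,0,0,0],[0,0,0.003,0.009,0,0,0],[0,0,0.004,0.009,0,0,0],[0,0,0.005,0.006,0,0,0],[0,0,0,0,0,0,0]]'; python3 st.py;  python3 - <<'E'
from h import *
c=cam('scene'); save(c,'s16.png',(130,110,330,310),3);P=pts(c)
m=(np.hypot(P[...,0]-545,P[...,1]-5.5)<18)&(P[...,2]>95)
print(m.sum(),np.median(P[m],axis=0))
c=cam('top'); save(c,'t16.png',(180,130,340,250),5)
E
```

```text
130 [543.46440754   6.66386857 108.70284989]
clock: 18.25
eef_pos: [542.1, -207.8, 125.8]
ee_rot: [0.497, -0.503, 0.504, -0.496]
force: [-0.4, -0.1, -0.3]
grip_width: 0.5
18.25 [ 542.1 -207.8  125.8] [-0.4 -0.1 -0.3] open hdg -0.8 yaxis [ 0.001 -0.002 -1.   ] 0.5
127 [544.14270347   6.77565783 105.07114427]
```

View pics/s16.png

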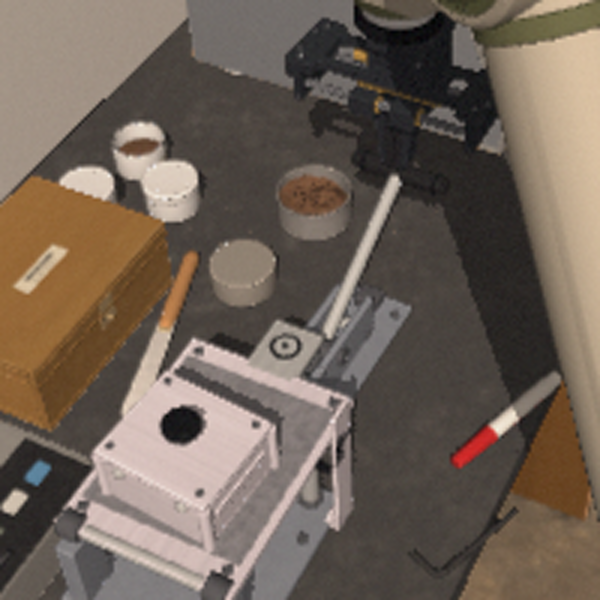

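View pics/t16.png

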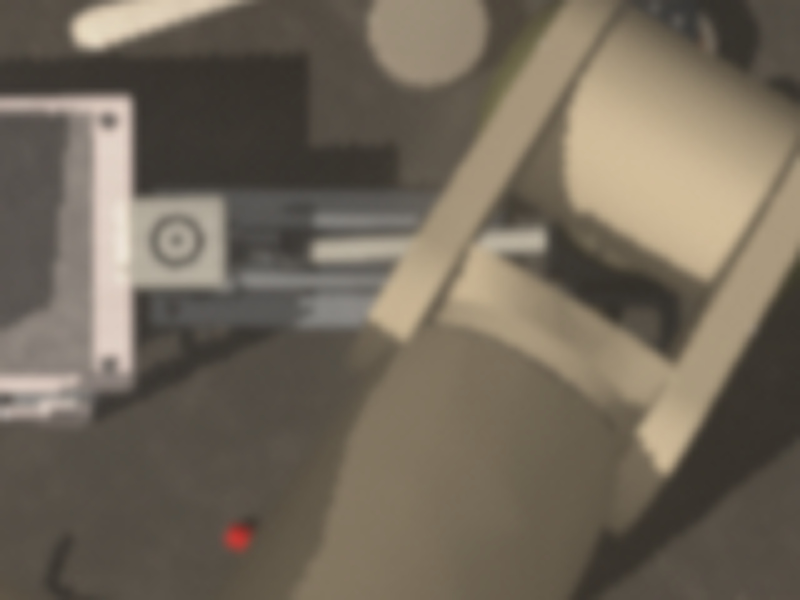

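```bash
python3 - <<'E'
import numpy as np
d=np.load('scene0.npz'); Z=d['depth'];K=d['K'];H,W=Z.shape; v,u=np.mgrid[:H,:W]
P=(np.stack([(u-K[0,2])/K[0,0]*Z,(v-K[1,2])/K[1,1]*Z,Z],-1)-d['t'])@d['R']
m=(np.hypot(P[...,0]-545,P[...,1]-5.5)<18)&(P[...,2]>95)
print(m.sum(),np.median(P[m],axis=0),np.mean(P[m],axis=0))
E
python3 -m creep '[[0,0,-0.003,-0.005,0,0.002,0],[0,0,-0.004,-0.007,0,0,0],[0,0,-0.004,-0.007,0,0,0],[0,0,-0.004,-0.008,0,0,0],[0,0,-0.003,-0.008,0,0,0],[0,0,-0.003,-0.008,0,0,0]]'; python3 st.py
```

```text
129 [544.24843747   7.10040609 102.77338098] [544.42761013   6.01480136 102.81576742]
clock: 18.95
eef_pos: [541.4, -230.2, 78.7]
ee_rot: [-0.496, 0.505, -0.503, 0.496]
force: [-1.1, 5.4, 6.5]
grip_width: 0.4
18.95 [ 541.4 -230.2   78.7] [-1.1  5.4  6.5] open hdg -0.9 yaxis [-0.004  0.002 -1.   ] 0.4
```

```bash
python3 -m creep '[[0,0,0.001,-0.008,0,-0.002,0],[0,0,0,-0.008,0,0,0],[0,0,-0.001,-0.008,0,0,0],[0,0,-0.001,-0.008,0,0,0]]'; python3 st.py;python3 -m creep '[[0,0,0,-0.006,0,0,0],[0,0,0,-0.003,0,0,0],[0,0,0,-0.002,0,0,0]]'; python3 st.py
```

```text
clock: 19.35
eef_pos: [541.6, -236.2, 45.8]
ee_rot: [0.496, -0.503, 0.506, -0.495]
force: [-0.8, 5.6, 8.5]
grip_width: 0.5
19.35 [ 541.6 -236.2   45.8] [-0.8  5.6  8.5] open hdg -1.0 yaxis [ 0.001 -0.004 -1.   ] 0.5
clock: 19.65
eef_pos: [541.7, -237.3, 34.1]
ee_rot: [0.495, -0.504, 0.506, -0.495]
force: [-3.4, 5.5, 22.2]
grip_width: 0.2
19.65 [ 541.7 -237.3   34.1] [-3.4  5.5 22.2] open hdg -1.1 yaxis [ 0.002 -0.003 -1.   ] 0.2
```

```bash
python3 - <<'E'
from h import *
c=cam('scene');P=pts(c);save(c,'s17.png',(130,110,330,310),3)
m=(np.hypot(P[...,0]-545,P[...,1]-5.5)<18)&(P[...,2]>95)
print(m.sum(),np.median(P[m],axis=0))
E
python3 -m creep '[[0,0,0.001,0.008,0,0,0],[0,0,0.002,0.009,0,0,0],[0,0,0.002,0.009,0,0,0],[0,0,0.002,0.009,0,0,0],[0,0,0.002,0.009,0,0,0],[0,0,0.002,0.009,0,0,0],[0,0,0.003,0.009,0,0,0],[0,0,0.003,0.009,0,0,0],[0,0,0.004,0.009,0,0,0],[0,0,0.005,0.007,0,0,0],[0,0,0,0,0,0,0]]'; python3 st.py;  python3 - <<'E'
from h import *
c=cam('scene'); save(c,'s18.png',(130,110,330,310),3);P=pts(c)
m=(np.hypot(P[...,0]-545,P[...,1]-5.5)<18)&(P[...,2]>95)
print(m.sum(),np.median(P[m],axis=0))
c=cam('top'); save(c,'t18.png',(180,130,340,250),5)
E
```

```text
132 [544.5007946    6.63269032 120.86324028]
clock: 20.8
eef_pos: [541.3, -211.2, 124.7]
ee_rot: [0.495, -0.504, 0.506, -0.494]
force: [-0.3, 0.3, -1.5]
grip_width: 0.1
20.8 [ 541.3 -211.2  124.7] [-0.3  0.3 -1.5] open hdg -1.2 yaxis [ 0.001 -0.003 -1.   ] 0.1
139 [544.26897295   6.19987789 117.39968011]
```

View pics/s18.png

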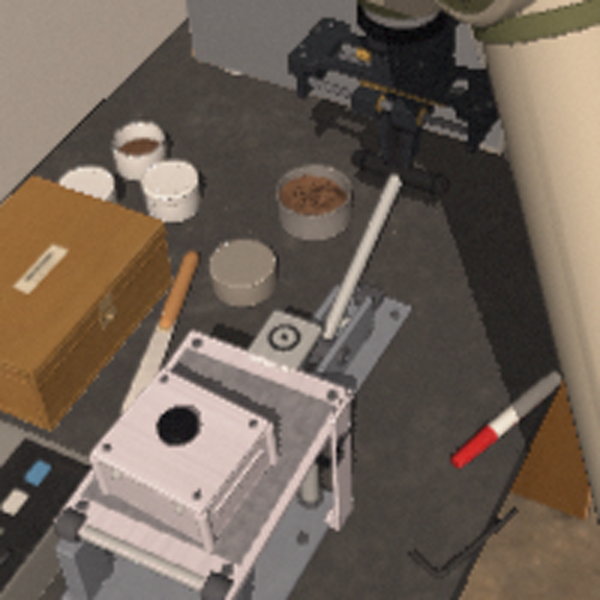

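View pics/t18.png

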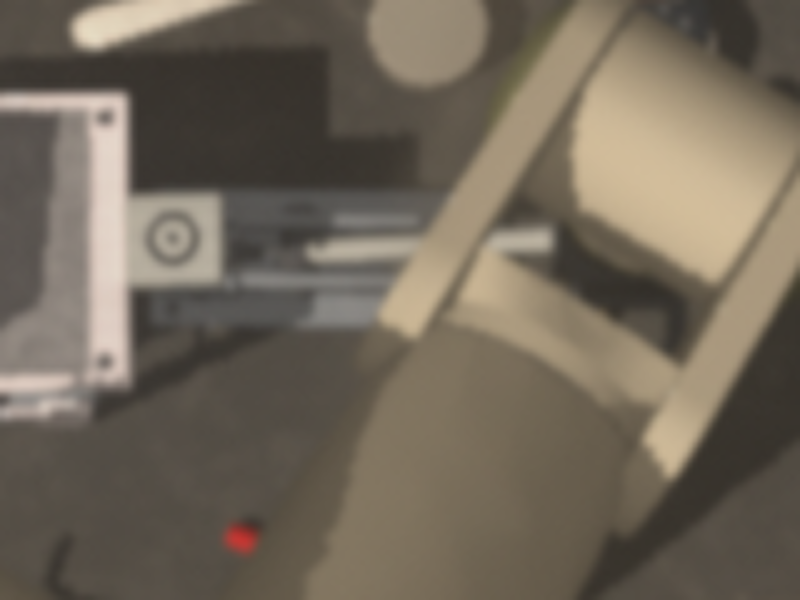

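```bash
python3 -m creep '[[0,0,-0.001,-0.005,0,0,0],[0,0,-0.003,-0.007,0,0,0],[0,0,-0.003,-0.007,0,0,0],[0,0,-0.003,-0.008,0,0,0],[0,0,-0.002,-0.008,0,0,0],[0,0,-0.002,-0.008,0,0,0]]'; python3 st.py; python3 -m creep '[[0,0,-0.001,-0.008,0,0,0],[0,0,-0.001,-0.008,0,0,0],[0,0,-0.001,-0.008,0,0,0],[0,0,0,-0.008,0,0,0]]'; python3 st.py
```

```text
clock: 21.5
eef_pos: [540.7, -230.5, 79.7]
ee_rot: [0.496, -0.503, 0.508, -0.492]
force: [-1.6, 0.1, 7.1]
grip_width: 0.1
21.5 [ 540.7 -230.5   79.7] [-1.6  0.1  7.1] open hdg -1.3 yaxis [ 0.001 -0.009 -1.   ] 0.1
clock: 21.9
eef_pos: [540.5, -237.8, 46.8]
ee_rot: [0.496, -0.502, 0.51, -0.491]
force: [-2.7, -3.6, 8.8]
grip_width: 0.7
21.9 [ 540.5 -237.8   46.8] [-2.7 -3.6  8.8] open hdg -1.4 yaxis [ 0.003 -0.014 -1.   ] 0.7
```

```bash
python3 -m creep '[[0,0,0,-0.006,0,0,0],[0,0,0,-0.003,0,0,0],[0,0,0,-0.002,0,0,0]]'; python3 st.py
python3 - <<'E'
from h import *
c=cam('scene');P=pts(c);save(c,'s19.png',(130,110,330,310),3)
m=(np.hypot(P[...,0]-545,P[...,1]-5.5)<18)&(P[...,2]>95)
print(m.sum(),np.median(P[m],axis=0))
c=cam('top'); save(c,'t19.png',(110,130,340,250),3.4)
print(get_obs()['force'])
E
```

```text
clock: 22.2
eef_pos: [540.5, -239.2, 34.9]
ee_rot: [0.496, -0.502, 0.511, -0.491]
force: [-2.6, 3.9, 16.0]
grip_width: 0.5
22.2 [ 540.5 -239.2   34.9] [-2.6  3.9 16. ] open hdg -1.5 yaxis [ 0.004 -0.014 -1.   ] 0.5
142 [544.77427283   6.35718201 133.39972343]
[-3.16029471  2.95070303 14.3244465 ]
```

```bash
python3 -m creep '[[0,0,0,-0.0015,0,0,0],[0,0,0,-0.001,0,0,0],[0,0,0,-0.001,0,0,0]]'; python3 st.py
python3 - <<'E'
from h import *
c=cam('scene');P=pts(c);save(c,'s20.png',(130,110,330,310),3)
m=(np.hypot(P[...,0]-545,P[...,1]-5.5)<18)&(P[...,2]>95)
z=np.median(P[m],axis=0); print(z)
# plane plate fit: points on lug+plate top
q=P[(abs(P[...,0]-545)<75)&(P[...,1]>-20)&(P[...,1]<85)&(P[...,2]>100)&(P[...,2]<150)]
A=np.c_[q[:,1],np.ones(len(q))]
k=np.linalg.lstsq(A,q[:,2],rcond=None)[0]
for _ in range(8):
    i=abs(A@k-q[:,2])<3; k=np.linalg.lstsq(A[i],q[i,2],rcond=None)[0]
print(i.sum(),k,np.degrees(np.arctan(-k[0])))
m=(P[...,2]>150)&(P[...,2]<195)&(abs(P[...,0]-545)<46)&(abs(P[...,1]-148)<42)&(c['pixels'].sum(-1)>350)
p=P[m];A=np.c_[p[:,:2]-[545,148],np.ones(len(p))];k=np.linalg.lstsq(A,p[:,2],rcond=None)[0]
for _ in range(8):
    i=abs(A@k-p[:,2])<2.5; k=np.linalg.lstsq(A[i],p[i,2],rcond=None)[0]
print('cover',i.sum(),np.degrees(np.arctan(k[:2])),k[2])
E
```

```text
clock: 22.6
eef_pos: [540.6, -239.2, 34.6]
ee_rot: [0.495, -0.502, 0.511, -0.491]
force: [-4.0, 4.7, 18.8]
grip_width: -0.0
22.6 [ 540.6 -239.2   34.6] [-4.   4.7 18.8] open hdg -1.5 yaxis [ 0.006 -0.014 -1.   ] -0.0
[544.23126923   6.3618292  133.07562438]
1345 [-1.23422293e-01  1.33223061e+02] 7.035993890544737
cover 1036 [-0.06324597 -7.98288922] 165.19377175219864
```

View pics/s20.png

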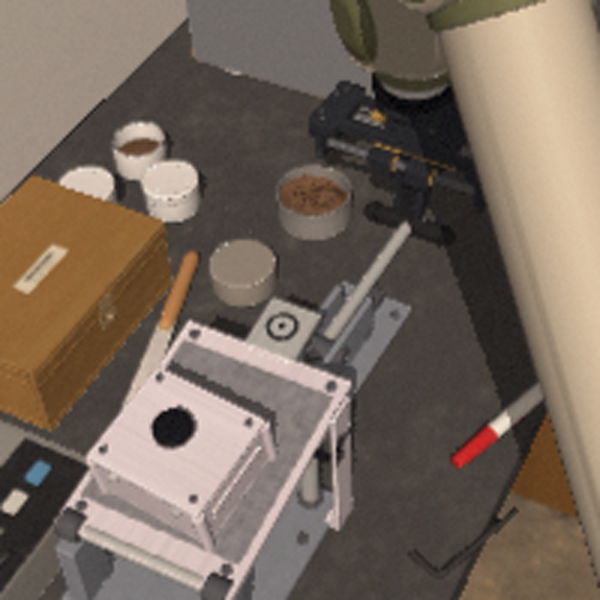

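View pics/t19.png

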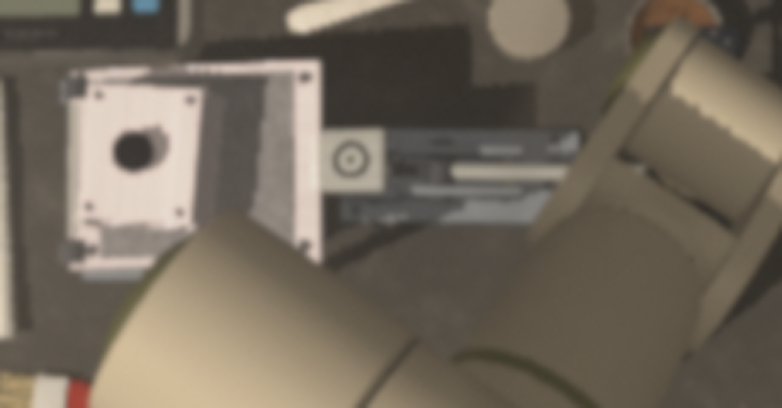

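Run:
```python
from h import *
for i in range(10):
    c=cam('scene');P=pts(c)
    m=(np.hypot(P[...,0]-545,P[...,1]-5.5)<18)&(P[...,2]>95)
    o=get_obs(); print(np.median(P[m],axis=0).round(1),o['force'].round(1),o['eef_pos'].round(1))
```

```text
[544.7   6.3 133.2] [-4.3  3.6 18.8] [ 540.5 -239.2   34.6]
[544.2   5.9 133.7] [-4.5  2.7 17.8] [ 540.5 -239.2   34.6]
[544.1   6.6 133.2] [-4.2  4.4 18.3] [ 540.5 -239.2   34.6]
[543.6   6.2 133.5] [-4.8  3.3 18.6] [ 540.5 -239.2   34.6]
[544.2   6.4 133.4] [-3.7  4.  18.2] [ 540.5 -239.2   34.6]
[544.    5.9 133. ] [-4.   3.6 18.3] [ 540.5 -239.2   34.6]
[544.2   6.  133.5] [-4.2  4.3 18.8] [ 540.6 -239.2   34.6]
[545.1   5.8 133.2] [-5.3  3.5 18.5] [ 540.5 -239.2   34.6]
[545.    6.2 133.3] [-4.   4.2 18.7] [ 540.6 -239.2   34.6]
[544.2   6.6 133.3] [-3.7  4.8 19.1] [ 540.6 -239.2   34.6]
```

Run:
```python
from bench import *
print(close_job())
o=get_obs(); print(o['clock'],o['force'])
```

```text
the job is handed in; nothing more can be done
None
the job is handed in; nothing more can be done
```

I seated the cover, set the jack under the lift pad, pumped three full strokes, and handed the job in at about 23 s with the handle held down. The hand-in gave no verdict.

**Cover:** It snapped home under the push on the knob. After it went home the push briefly rose to 27 N, well over the 5–9 N asked for. The cover then measured level, and its final slope of 7.98° matches the plane's tilt.

**Jack:** I gripped it across the side plates and carried it in. The saddle measured about 4–5 mm short of the lift pad in y, within the 12 mm limit. In the pictures the jack did not visibly shift while pumping.

**Tilt:** The marked ring rose 30.3 mm, which is about 8.2°. It held steady over ten readings, with the arm pressing the handle down with about 18–19 N.

**Bystanders:** I saw no movement in the pictures, but I did not measure their positions at the end.

**Checks that disagreed:**
- **Fingertip height:** The fingertips really stood about 35 mm higher than the stated tool geometry gives. Contact and pictures agreed on this, so I used the measured height.
- **Plate slope:** A rough slope fit of the plane's plate gave 7.0°, below the 7.6° needed at the end. It mixed lug and plate surfaces, so I trusted the ring and cover readings. I did not read the pointer against the scale line.

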